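# Load a copper cup into the V gauge of the doming press

### The arm

A 6-joint arm with a two-finger parallel gripper is mounted at the origin on the work surface. World frame = base frame: x ahead of the robot, y to its left, z up, the work surface at z = 0. Lengths are in mm, angles in rad, forces in N, time in s.
With the tool pointing down it reaches from about 375 to 825 mm from the base axis. Payload 5.5 kg.
Tool frame: the origin (TCP) lies midway between the tips of the shut fingers; the grasp point (between the pads) lies 19 mm behind it; x points along the fingers, y is the direction in which the jaws open and shut, and the axes are right-handed (so a half turn about x gives the same grasp; the last joint's range is limited). The gripper opens to 85 mm and grips with 20 to 120 N. Pads are 22 mm wide; open, the fingers measure 114 mm over their backs; the gripper's body (76 mm by 85 mm) begins 54 mm behind the grasp point. The pads swing forward as they close: fully open they stand 13 mm farther back than shut.
Start: joints at [-1.28, 0.314, -0.047, 1.21, 0, 1.571], TCP at [172.028, -574.805, 208.099] pointing down, gripper open.
Joint ranges: [-2.67, 2.67], [-0.69, 1.73], [-1.03, 1.25], [-2.08, 2.16], [-1.42, 1.45], [-3.14, 3.14]. Speed limits (rad/s): [2.39, 2.39, 3.01, 3.14, 3.14, 3.14].

### API

Orientations are given as a unit quaternion [w, x, y, z].
In Python, from bench import r, vision, finish_job, spotter gives the robot as it stands.
- The arm moves only by the shell command python3 -m creep 'ROWS'. ROWS is JSON, a list of rows, each an object of numbers: "claw": the gripper command: -1 is shut, 1 is fully open, values between are in proportion; "dx", "dy", "dz": the shift along the tool's x, y, z scaled (see below); "roll": the turn about the tool's x scaled (see below). A call has 1 to 8 rows; each row shifts and turns the commanded pose from where the row before left it, along the tool's axes as they then stand; what a row does not reach is not made up. The controller multiplies each number of a shift by 400 mm and each number of a turn by 90 degrees. A row lasts 1/10 s, in which the tool goes at most 50 mm and 8.59 degrees, less where a joint would pass 70% of its speed; a pose out of reach is approached as far as the arm can. A call with a number of a shift or a turn outside -1 to 1 is refused whole. A call with a gripper value outside its range is refused whole. The fingers move at their own pace and stop on an object; the grip force is fixed at half the most. Time passes only in rows, so rows that do not move let the fingers close. It gives the time, the measured TCP pose, the force and the opening at its end, in the units of the state.
- r.observe(): the state, without advancing time (a new reading comes with each control period).
- vision.get_image(name): name is "scene" or "side" or "wrist"; returns a dict with "frame" (420x560x3 uint8, red, green, blue), "fx", "fy", "cx", "cy" (pixels), "distortion" ([k1, k2, p1, p2, k3] as OpenCV has them; the pictures are not rectified), "T" (4x4, takes a point from camera to world coordinates); the wrist camera has in their place "hand_eye" (4x4, takes a point from camera to tool coordinates, whose origin is the TCP and whose axes are the tool frame's). Camera axes: x right, y down, z forward; pixel columns grow to the right and rows downward; lengths in mm; the calibration is good to about 2 mm. A picture is of the moment at which its call begins: read the wrist's pose just before it. There is no depth.
- finish_job(): hands the job in, once; it reports no verdict.
Trained networks look in the newest picture that a camera, given by its name, has taken for a name from the list of things; names that differ only in an ending like _2 or _b are one class to them, and where a whole thing is asked for, a point or a joint stands for the part that bears it (a point fixed in the world has none). Each returns a list of dicts, best first, with "conf" (0 to 1); they miss things now and then, are a little off and sometimes report something else, mostly with a low value. They report only what shows in the picture. A call takes as long as a camera call.
- spotter.cut_out(name, camera): "pixels" (420x560 bool, what is visible of it) and "rect" ([left, top, width, height] in pixels, round what is visible of it).
The state is a dict: "time": time; "qpos": joint angles; "joint_vel": joint speeds; "effort": joint torques, N m; "eef_pos": TCP position; "eef_rot": TCP orientation; "contact_force": force on the tool from outside, world axes, zero at the start; "wrist_torque": the same for the moment, N m; "finger_gap": finger opening in mm.
Only numpy, scipy, OpenCV 4.12 (cv2) and the standard library are available. Lean on these libraries where they do the work, as an engineer would, in place of code of your own. Each camera call takes 0.05 s, during which the arm holds its last target.

### The job

Lift the top copper cup off the pile without shifting the two cups it sits on, stand it upright on the steel bed plate of the press, out in front of the V gauge and clear of the press head, and let go of it. Then push it from behind along the bed, in under the press head, until it is fully home and centred against both bars of the V, and come away. Leave the other cups and everything else on the bench where they are.

Things in the scene. Friction and masses are not known exactly. Their poses are not given: they have to be found in the camera images.
- cup_top: the cup to load: plain round copper cup, mouth up, resting across the rims of the two cups beneath. Straight-sided, 52 mm outside diameter, 32 mm tall, wall 2.5 mm, about 0.13 kg. Origin: centre of its underside; z up along its axis. On the pile its underside is 44 mm above the bench.
- cup_a: one of the two lower cups, same size (52 mm across, 32 mm tall), standing mouth up on the board beside cup_b, centres about 60 mm apart. Origin: centre of its underside, 12 mm above the bench.
- cup_b: the other lower cup, same as cup_a.
- board: fixed wooden board under the pile, 136 mm (its x) by 78 mm (its y), 12 mm thick; the lower cups stand along its x axis. Origin: centre of its underside, on the bench.
- press: fixed cast-iron arbor press standing sideways to the robot. Origin: on the bench straight below the ram axis. Its -x axis points to its front (to the robot's right); the cup is fed in along its +x. Steel bed plate, level top 45 mm above the bench, x -150 to +55 mm, 150 mm wide, bare ahead of the V. Column from x +65 to +120. Lever at its y -44 to -75, 190 to 400 mm above the bench, x -10 to +140.
- seat (a point): point on top of the bed plate on the ram axis, 45 mm above the bench, with the axes of the press: where the centre of the cup's underside comes to rest when the cup touches both bars of the V.
- mouth (a point): middle of the mouth of the V gauge on top of the bed plate, 60 mm in front of the seat, axes of the press. The gauge is two upright steel bars, 20 mm tall and 12 mm thick, ground and oiled (slippery), at 24 degrees either side of the press's x axis, narrowing towards +x: inner faces 110 mm apart at the mouth, 30 mm apart at the narrow end 30 mm beyond the seat.
- head_front (a point): middle of the lower front edge of the press head, 170 mm above the bench and 54 mm in front of the ram axis. The head is 62 mm wide and reaches from here back to the column and up to 305 mm. It is in the way of a gripper that points straight down behind the cup: to push the cup home lean the gripper back, out of the front of the press, by some 35 to 45 degrees, fingertips low behind the cup.
- punch_tip (a point): lowest point of the round-ended iron punch (26 mm across) that hangs in the ram, straight above the seat, 94 mm above the bench.
- stake: bystander: round brass stake head standing beside the pile, mushroom shaped, 62 mm tall, 44 mm across the head, loose. Origin: centre of its foot.
- punch: bystander: blackened iron doming punch standing on end beside the pile, ball end up, 88 mm tall, 28 mm across, loose. Origin: centre of its foot.
- hammer: bystander: planishing hammer lying on the bench between robot and press, 280 mm long, 25 mm high; head (90 mm across) towards its +x. Origin: under about the middle of its length.
- mallet: bystander: wooden mallet lying at the back of the bench, 240 mm long, 56 mm high. Origin: under its middle, head towards its +x.
- bowl: bystander: tin-lined copper bowl standing at the back of the bench, 124 mm across, 50 mm tall. Origin: centre of its underside.
- tin: bystander: open tin of rivets at the back of the bench, 72 mm across, 40 mm tall. Origin: centre of its underside.
- vise: fixed small iron vise, 108 mm to the top of its jaws, gripping the rim of a copper cezve that stands bottom up to 165 mm above the bench; the cezve's handle reaches 200 mm along its +x from the origin at about 105 mm height, the vise's own screw 150 mm along its -x, width 75 mm. Origin: on the bench under the jaws.

How it is judged:
By the outcome, as a careful person would: the job done as asked, in the order asked, and still so for the second after the job is handed in, with the robot touching nothing.
It also fails if it takes over 69 s, if anything falls off the work surface, if the arm or the gripper's body presses on something with over 40 N, if the wrist force passes 120 N, or if a joint passes its speed limit or range.

## Working session

There is one attempt and no reset: what is moved stays moved. The work goes in short steps, Python scripts to look and compute and a shell command to move; the robot and the scene stay as the last step left them, time stands still between calls to the robot, and variables do not carry over. Pictures are saved under pics/ and viewed, and the job is handed in when it is done.

```bash
ls; mkdir -p pics; python3 - <<'E'
from bench import r,vision,spotter
import cv2
s=r.observe();print(s)
for n in ["scene","side","wrist"]:
    d=vision.get_image(n);cv2.imwrite(f"pics/{n}0.png",d["frame"][:,:,::-1])
    print(n,d["fx"],d["fy"],d["cx"],d["cy"],d["distortion"],d.get("T",d.get("hand_eye")))
E
```

```text
pics
{'time': 0.0, 'qpos': array([-1.27998379e+00,  3.14216199e-01, -4.81038759e-02,  1.21023428e+00,
       -8.03894420e-06,  1.57081499e+00]), 'joint_vel': array([-0.00021738,  0.00022115, -0.00070143,  0.00047367, -0.00078589,
        0.0002237 ]), 'effort': array([ 7.20132193e-04, -5.39582491e+01,  3.39752197e+01,  1.88971160e-02,
       -1.59213882e-04, -5.41573058e-06]), 'eef_pos': array([ 171.84953086, -574.1854787 ,  207.22965232]), 'eef_rot': array([-0.10183468, -0.69955258, -0.10306384,  0.69973833]), 'contact_force': array([-0.40442543,  1.2105635 ,  0.22860919]), 'wrist_torque': array([ 0.02857305,  0.0176474 , -0.02165597]), 'finger_gap': 85.64459702597988}
scene 507.365709080199 507.365709080199 272.1132407063279 206.62398597433142 [-0.02269779  0.          0.          0.          0.        ] [[-2.52588204e-01  6.20385143e-01 -7.42510252e-01  1.45496144e+03]
 [ 9.67410787e-01  1.47837148e-01 -2.05573704e-01  2.70383601e+02]
 [-1.77642733e-02 -7.70237919e-01 -6.37509199e-01  8.84065051e+02]
 [ 0.00000000e+00  0.00000000e+00  0.00000000e+00  1.00000000e+00]]
side 398.3744282999205 398.3744282999205 267.0248205040166 204.59172772492036 [0.00718329 0.         0.         0.         0.        ] [[-6.56408507e-01 -3.62913873e-01  6.61378404e-01 -1.84048602e+02]
 [-7.54400087e-01  3.12404982e-01 -5.77307228e-01  6.79231416e+02]
 [ 2.89489379e-03 -8.77893301e-01 -4.78847546e-01  6.88291983e+02]
 [ 0.00000000e+00  0.00000000e+00  0.00000000e+00  1.00000000e+00]]
wrist 298.1115339171753 298.1115339171753 280.84818454592147 211.7613285839649 [-0.04746577  0.          0.          0.          0.        ] [[-4.50683531e-04 -2.95172330e-01  9.55443924e-01 -1.65745069e+02]
 [ 9.99999851e-01 -4.28654586e-04  3.39273172e-04  9.70392369e-02]
 [ 3.09411367e-04  9.55443934e-01  2.95172479e-01 -7.52253629e+01]
 [ 0.00000000e+00  0.00000000e+00  0.00000000e+00  1.00000000e+00]]
```

View pics/scene0.png

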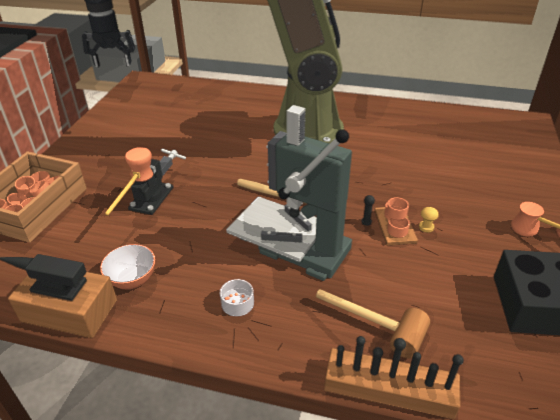

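View pics/side0.png

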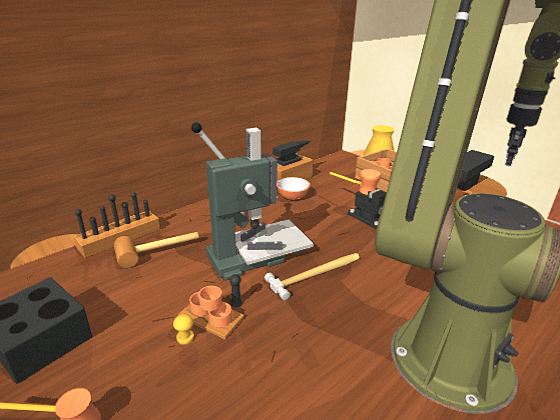

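View pics/wrist0.png

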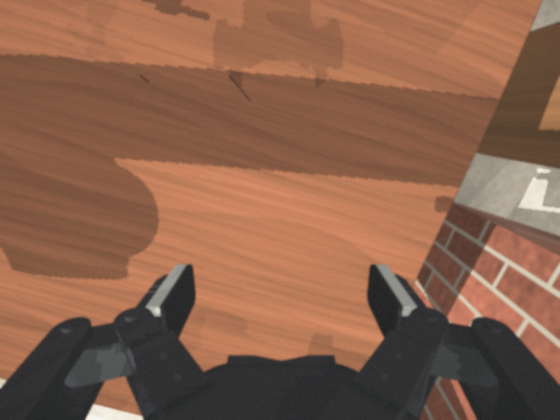

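```bash
cat > h.py <<'E'
import numpy as np,cv2
from scipy.spatial.transform import Rotation as R
from bench import r,vision,spotter
def K(d): return np.array([[d["fx"],0,d["cx"]],[0,d["fy"],d["cy"]],[0,0,1.]])
def pose():
    s=r.observe();w,x,y,z=s["eef_rot"];T=np.eye(4);T[:3,:3]=R.from_quat([x,y,z,w]).as_matrix();T[:3,3]=s["eef_pos"];return T
def cam(n):
    P=pose();d=vision.get_image(n)
    if n=="wrist": d["T"]=P@d["hand_eye"]
    d["T"]=np.array(d["T"]);d["D"]=np.array(d["distortion"],float);return d
def proj(d,p):
    T=np.linalg.inv(d["T"]);return cv2.projectPoints(np.float64(p).reshape(-1,1,3),cv2.Rodrigues(T[:3,:3])[0],T[:3,3],K(d),d["D"])[0].reshape(-1,2)
def ray(d,uv):
    u=cv2.undistortPoints(np.float64(uv).reshape(-1,1,2),K(d),d["D"]).reshape(-1,2)
    v=np.c_[u,np.ones(len(u))]@d["T"][:3,:3].T;return d["T"][:3,3],v
def atz(d,uv,z):
    o,v=ray(d,uv);return o+v*((z-o[2])/v[:,2])[:,None]
E
python3 - <<'E'
from h import *
import pickle
for n in ["scene","side"]:
    d=cam(n);im=d["frame"][:,:,::-1].copy();d["m"]={}
    for k in ["cup_top","cup_a","press","board","stake","punch","hammer","vise","seat"]:
        L=spotter.cut_out(k,n);d["m"][k]=L
        print(n,k,[(round(float(o["conf"]),2),[int(v) for v in o["rect"]]) for o in L][:5])
    pickle.dump(d,open(n+".pkl","wb"))
    b=(370,180,90,75) if n=="scene" else (165,260,110,100)
    c=im[b[1]:b[1]+b[3],b[0]:b[0]+b[2]];cv2.imwrite(f"pics/{n}_pile.png",cv2.resize(c,None,fx=6,fy=6,interpolation=cv2.INTER_CUBIC))
    b=(215,90,150,190) if n=="scene" else (190,110,150,190)
    c=im[b[1]:b[1]+b[3],b[0]:b[0]+b[2]];cv2.imwrite(f"pics/{n}_press.png",cv2.resize(c,None,fx=3.1,fy=3.1,interpolation=cv2.INTER_CUBIC))
E
```

```text
scene cup_top []
scene cup_a [(0.94, [387, 219, 23, 19])]
scene press [(0.75, [228, 108, 123, 174])]
scene board [(0.55, [375, 208, 42, 38])]
scene stake [(0.63, [421, 205, 18, 26]), (0.51, [107, 148, 81, 68])]
scene punch [(0.79, [361, 194, 16, 32])]
scene hammer [(0.64, [238, 175, 35, 18])]
scene vise [(0.85, [105, 147, 81, 66])]
scene seat [(0.6, [224, 104, 131, 179]), (0.52, [108, 148, 72, 67])]
side cup_top [(0.86, [199, 285, 19, 24]), (0.41, [172, 312, 20, 32])]
side cup_a [(0.71, [207, 302, 24, 28]), (0.53, [189, 292, 21, 21])]
side press [(0.85, [189, 122, 124, 155]), (0.28, [199, 285, 23, 22])]
side board [(0.77, [180, 305, 63, 36])]
side stake []
side punch [(0.83, [227, 272, 17, 34])]
side hammer [(0.7, [264, 254, 96, 48])]
side vise [(0.78, [329, 168, 56, 61])]
side seat []
```

View pics/scene_pile.png

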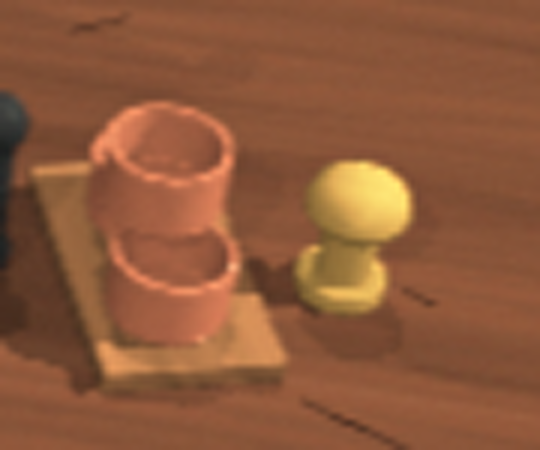

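View pics/side_pile.png

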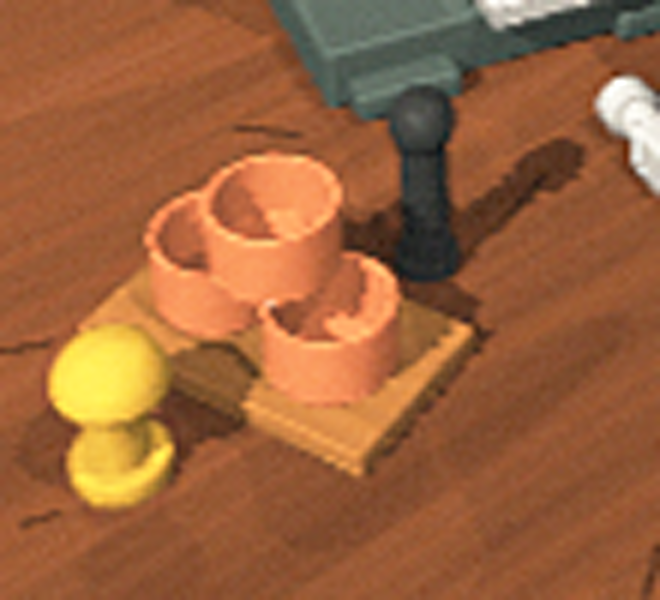

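View pics/scene_press.png

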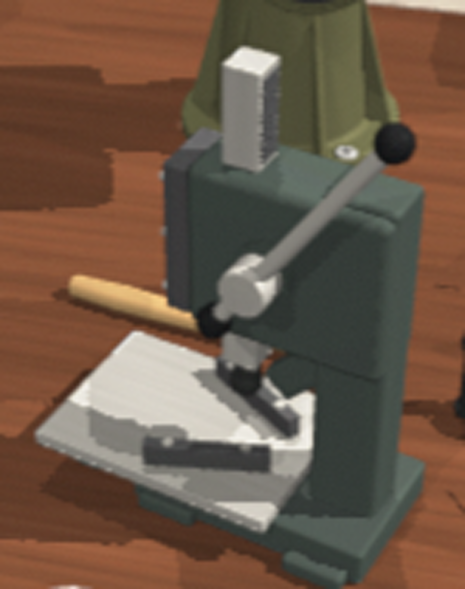

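View pics/side_press.png

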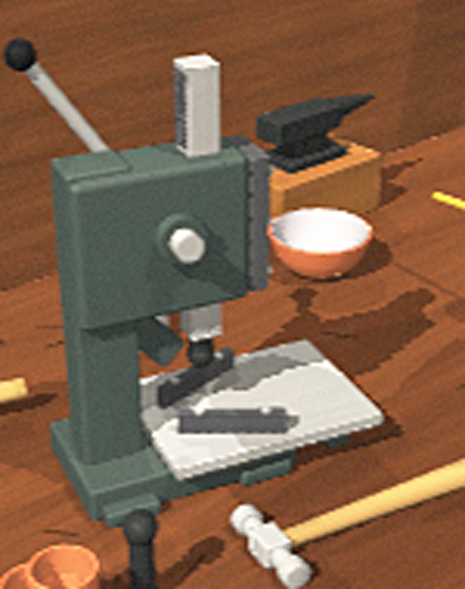

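```bash
cat > fit.py <<'E'
from h import *
import pickle
from scipy.optimize import least_squares
S=pickle.load(open("scene.pkl","rb"));Q=pickle.load(open("side.pkl","rb"))
obs=[(S,(-150,75,45),(258.5,197.2)),(S,(-150,-75,45),(227,230.5)),(S,(55,-75,45),(299.8,259)),
(Q,(-150,-75,45),(288.6,219.5)),(Q,(-150,75,45),(313.5,242.5)),(Q,(55,75,45),(247.4,262))]
def W(p,pts):
    c,s=np.cos(p[2]),np.sin(p[2]);pts=np.atleast_2d(np.float64(pts));return np.c_[p[0]+c*pts[:,0]-s*pts[:,1],p[1]+s*pts[:,0]+c*pts[:,1],pts[:,2]]
if __name__=="__main__":
    for d,l,uv in obs: print(l,atz(d,[uv],45).round(1))
    f=lambda p:np.concatenate([proj(d,W(p,l))[0]-uv for d,l,uv in obs])
    q=least_squares(f,[600,0,1.57]);print(q.x,np.degrees(q.x[2]),q.fun.round(1))
    np.save("press.npy",q.x)
    # overlay
    p=q.x
    pts=[(-150,75,45),(-150,-75,45),(55,-75,45),(55,75,45),(0,0,45),(0,0,94),(-60,0,45),(-54,0,170),(-54,31,170),(-54,-31,170),(-60,55,45),(-60,-55,45),(30,15,45),(30,-15,45),(65,0,45),(-60,55,65),(-60,-55,65),(30,15,65),(30,-15,65),(-54,31,305),(-54,-31,305)]
    for n,d,b in [("scene",S,(215,90,150,190)),("side",Q,(190,110,150,190))]:
        im=d["frame"][:,:,::-1].copy();im=cv2.resize(im[b[1]:b[1]+b[3],b[0]:b[0]+b[2]],None,fx=3.1,fy=3.1,interpolation=cv2.INTER_CUBIC)
        for u in proj(d,W(p,pts)): cv2.circle(im,tuple(int(v) for v in ((u-b[:2]+.5)*3.1)),3,(255,0,255),-1)
        cv2.imwrite(f"pics/{n}_pressfit.png",im)
    # cup: fit top rim centre from both masks hull
    o1,v1=ray(S,[(370+160/6+.0,180+142/6)]);o2,v2=ray(Q,[(165+275/6,260+210/6)])
    A=np.array([v1[0],-v2[0]]).T;t=np.linalg.lstsq(A,o2-o1,rcond=None)[0]
    print("cup rim",o1+v1[0]*t[0],o2+v2[0]*t[1])
    print(atz(S,[(370+163/6,180+142/6)],76),atz(Q,[(165+275/6,260+210/6)],76))
    print("lower", atz(S,[(370+177/6,180+257/6)],44),atz(Q,[(165+200/6,260+248/6),(165+332/6,260+311/6)],44))
    print("board", atz(S,[(370+35/6,180+172/6),(370+105/6,180+372/6),(370+287/6,180+362/6)],12),atz(Q,[(165+472/6,260+328/6),(165+365/6,260+460/6),(165+80/6,260+328/6)],12))
    print("punch top/foot",atz(S,[(369.5,198)],76),atz(Q,[(165+422/6,260+120/6)],76),"stake",atz(S,[(370+360/6,180+200/6)],50),atz(Q,[(165+110/6,260+375/6)],50))
E
python3 fit.py
```

```text
(-150, 75, 45) [[448.1 -45.3  45. ]]
(-150, -75, 45) [[592.6 -84.9  45. ]]
(55, -75, 45) [[646.  109.7  45. ]]
(-150, -75, 45) [[585.9 -83.4  45. ]]
(-150, 75, 45) [[445.8 -48.2  45. ]]
(55, 75, 45) [[497.4 153.2  45. ]]
[558.09078749  78.04765317   1.29985678] 74.4763077123992 [-0.2 -0.6 -0.3 -0.7  0.6 -0.2 -0.2 -0.9 -0.4  0.3 -0.1 -0.8]
cup rim [425.77008883 310.34267187  72.42617374] [427.12700534 315.13760943  70.94161514]
[[430.0130946  311.37926805  76.        ]] [[422.11921462 318.12088553  76.        ]]
lower [[464.23732515 323.81995937  44.        ]] [[454.67615599 333.54967476  44.        ]
 [392.93121393 314.56444522  44.        ]]
board [[383.30908479 260.87682379  12.        ]
 [505.90459177 301.7918077   12.        ]
 [482.35251096 374.27857436  12.        ]] [[378.0439476  260.37153159  12.        ]
 [350.85346616 331.49960938  12.        ]
 [478.5226824  376.36948838  12.        ]]
punch top/foot [[423.23733969 241.75685854  76.        ]] [[427.96076939 244.40980664  76.        ]] stake [[416.85764706 395.63653525  50.        ]] [[413.47243425 397.16065     50.        ]]
```

View pics/scene_pressfit.png

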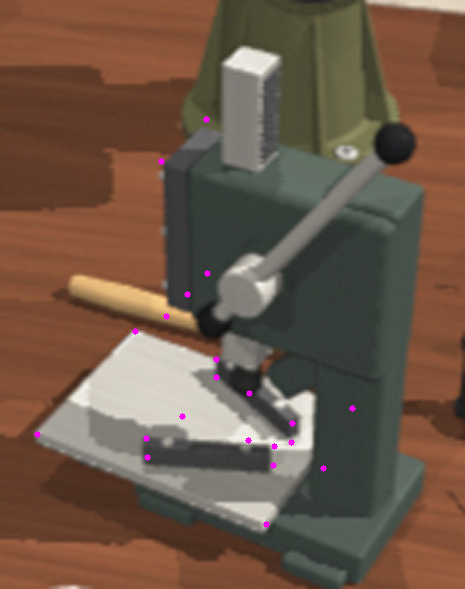

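View pics/side_pressfit.png

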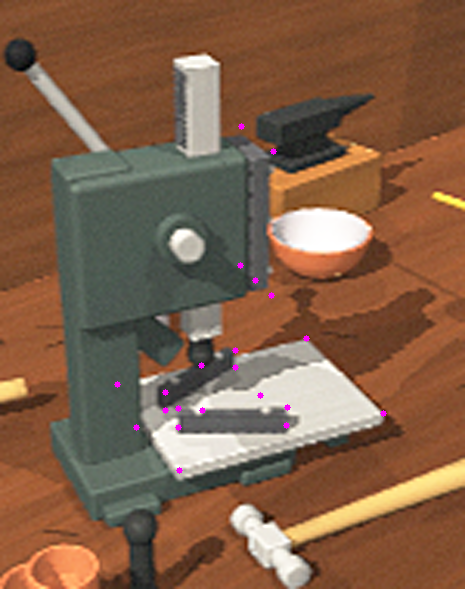

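```bash
python3 -m creep --help; python3 -m creep; python3 -m creep '[{"claw":0.55,"pitch":0}]'
```

```text
invalid input: not JSON, or not a number
invalid input
$[0]: bad value
```

```bash
python3 -m creep '[{"claw":0.55,"dx":-0.125,"dy":0,"dz":0,"roll":0},{"claw":0.55,"dx":-0.125,"dy":0,"dz":0,"roll":0}]'; python3 -c "
from h import *
print(pose().round(3),r.observe()['qpos'].round(3))"
```

```text
time: 1.35
eef_pos: [171.6, -573.2, 307.4]
eef_rot: [-0.101, -0.699, -0.104, 0.7]
contact_force: [0.7, -0.5, 1.3]
finger_gap: 66.5
[[-1.00000e-03  2.87000e-01 -9.58000e-01  1.71552e+02]
 [ 5.00000e-03 -9.58000e-01 -2.87000e-01 -5.73156e+02]
 [-1.00000e+00 -5.00000e-03 -0.00000e+00  3.07398e+02]
 [ 0.00000e+00  0.00000e+00  0.00000e+00  1.00000e+00]] [-1.28   0.299  0.156  1.433  0.     1.571]
```

```bash
python3 -m creep '[{"claw":0.55,"dx":0,"dy":-0.084,"dz":-0.076,"roll":0},{"claw":0.55,"dx":0,"dy":-0.084,"dz":-0.076,"roll":0},{"claw":0.55,"dx":0,"dy":-0.084,"dz":-0.076,"roll":0},{"claw":0.55,"dx":0,"dy":-0.084,"dz":-0.076,"roll":0},{"claw":0.55,"dx":0,"dy":-0.084,"dz":-0.076,"roll":0},{"claw":0.55,"dx":0,"dy":-0.084,"dz":-0.076,"roll":0},{"claw":0.55,"dx":0,"dy":-0.084,"dz":-0.076,"roll":0},{"claw":0.55,"dx":0,"dy":-0.084,"dz":-0.076,"roll":0}]'; python3 -c "
from h import *
print(pose().round(3),r.observe()['qpos'].round(3))"
```

```text
time: 2.15
eef_pos: [328.4, -245.9, 308.4]
eef_rot: [0.102, 0.7, 0.102, -0.699]
contact_force: [1.1, 0.5, -0.2]
finger_gap: 66.2
[[ 1.00000e-03  2.86000e-01 -9.58000e-01  3.28363e+02]
 [-0.00000e+00 -9.58000e-01 -2.86000e-01 -2.45928e+02]
 [-1.00000e+00  1.00000e-03 -1.00000e-03  3.08360e+02]
 [ 0.00000e+00  0.00000e+00  0.00000e+00  1.00000e+00]] [-0.643 -0.072 -0.261  1.381  0.     2.208]
```

```bash
python3 -m creep '[{"claw":0.55,"dx":0,"dy":-0.084,"dz":-0.076,"roll":0},{"claw":0.55,"dx":0,"dy":-0.084,"dz":-0.076,"roll":0},{"claw":0.55,"dx":0,"dy":-0.084,"dz":-0.076,"roll":0},{"claw":0.55,"dx":0,"dy":-0.084,"dz":-0.076,"roll":0},{"claw":0.55,"dx":0,"dy":0,"dz":0,"roll":-0.095},{"claw":0.55,"dx":0,"dy":0,"dz":0,"roll":-0.095},{"claw":0.55,"dx":0,"dy":0,"dz":0,"roll":-0.095},{"claw":0.55,"dx":0,"dy":0,"dz":0,"roll":-0.095}]'; python3 -m creep '[{"claw":0.55,"dx":0,"dy":0,"dz":0,"roll":-0.095},{"claw":0.55,"dx":0,"dy":0,"dz":0,"roll":-0.095},{"claw":0.55,"dx":0,"dy":0,"dz":0,"roll":-0.095},{"claw":0.55,"dx":0,"dy":0,"dz":0,"roll":-0.095},{"claw":0.55,"dx":0,"dy":0,"dz":0,"roll":-0.095},{"claw":0.55,"dx":0,"dy":0,"dz":0,"roll":-0.095},{"claw":0.55,"dx":0,"dy":0,"dz":0,"roll":-0.095},{"claw":0.55,"dx":0,"dy":0,"dz":0,"roll":-0.095}]' ; python3 -m creep '[{"claw":0.55,"dx":0,"dy":0,"dz":0,"roll":-0.095},{"claw":0.55,"dx":0,"dy":0,"dz":0,"roll":-0.095},{"claw":0.55,"dx":0,"dy":0,"dz":0,"roll":-0.095},{"claw":0.55,"dx":0,"dy":0,"dz":0,"roll":-0.095},{"claw":0.55,"dx":0,"dy":0,"dz":0,"roll":-0.095},{"claw":0.55,"dx":0,"dy":0,"dz":0,"roll":-0.095},{"claw":0.55,"dx":0,"dy":0,"dz":0,"roll":-0.095},{"claw":0.55,"dx":0,"dy":0,"dz":0,"roll":-0.095}]';python3 -c "
from h import *
print(pose().round(3),r.observe()['qpos'].round(3))"
```

```text
time: 2.95
eef_pos: [406.0, -83.6, 308.2]
eef_rot: [0.306, 0.638, 0.306, -0.637]
contact_force: [0.8, -0.3, -0.1]
finger_gap: 66.0
time: 3.75
eef_pos: [405.9, -83.9, 308.2]
eef_rot: [0.611, 0.356, 0.611, -0.356]
contact_force: [-0.3, 0.0, 0.4]
finger_gap: 66.3
time: 4.55
eef_pos: [405.9, -83.9, 308.2]
eef_rot: [0.705, -0.049, 0.705, 0.049]
contact_force: [0.3, 0.9, -0.3]
finger_gap: 66.0
[[ 0.00000e+00 -1.39000e-01  9.90000e-01  4.05886e+02]
 [-0.00000e+00  9.90000e-01  1.39000e-01 -8.39330e+01]
 [-1.00000e+00 -0.00000e+00  0.00000e+00  3.08230e+02]
 [ 0.00000e+00  0.00000e+00  0.00000e+00  1.00000e+00]] [-0.204 -0.063 -0.253  1.38   0.    -0.344]
```

```bash
python3 -m creep '[{"claw":0.55,"dx":0,"dy":0.12,"dz":0.023,"roll":0},{"claw":0.55,"dx":0,"dy":0.12,"dz":0.023,"roll":0},{"claw":0.55,"dx":0,"dy":0.12,"dz":0.023,"roll":0},{"claw":0.55,"dx":0,"dy":0.12,"dz":0.023,"roll":0},{"claw":0.55,"dx":0,"dy":0.12,"dz":0.023,"roll":0},{"claw":0.55,"dx":0,"dy":0.12,"dz":0.023,"roll":0},{"claw":0.55,"dx":0,"dy":0.12,"dz":0.023,"roll":0},{"claw":0.55,"dx":0,"dy":0.12,"dz":0.023,"roll":0}]'; python3 -m creep '[{"claw":0.55,"dx":0.1,"dy":0,"dz":0,"roll":-0.095},{"claw":0.55,"dx":0.1,"dy":0,"dz":0,"roll":-0.015},{"claw":0.55,"dx":0,"dy":0,"dz":0,"roll":0}]';python3 - <<'E'
from h import *
print(pose().round(3),r.observe()['qpos'].round(3))
d=cam("wrist");import pickle
for k in ["cup_top","cup_a","board"]: 
    L=spotter.cut_out(k,"wrist");d[k]=L
    print(k,[(round(float(o["conf"]),2),[int(v) for v in o["rect"]]) for o in L][:5])
pickle.dump(d,open("w1.pkl","wb"))
cv2.imwrite("pics/w1.png",d["frame"][:,:,::-1])
E
```

```text
time: 5.35
eef_pos: [427.3, 308.6, 308.3]
eef_rot: [0.706, -0.047, 0.705, 0.047]
contact_force: [1.1, -1.6, 0.2]
finger_gap: 65.9
time: 5.65
eef_pos: [424.1, 304.6, 222.8]
eef_rot: [0.696, -0.11, 0.702, 0.107]
contact_force: [-0.2, -0.3, -0.4]
finger_gap: 66.1
[[-8.00000e-03 -3.03000e-01  9.53000e-01  4.24139e+02]
 [-6.00000e-03  9.53000e-01  3.03000e-01  3.04581e+02]
 [-1.00000e+00 -3.00000e-03 -9.00000e-03  2.22818e+02]
 [ 0.00000e+00  0.00000e+00  0.00000e+00  1.00000e+00]] [ 0.623  0.17  -0.197  1.213 -0.     0.315]
cup_top []
cup_a [(0.74, [266, 214, 42, 27]), (0.58, [269, 145, 45, 39])]
board [(0.81, [255, 132, 59, 106])]
```

View pics/w1.png

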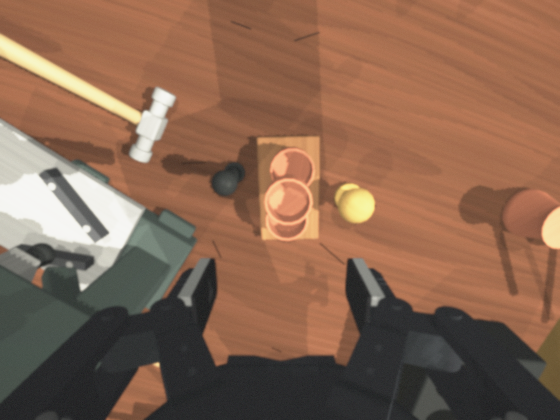

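```bash
python3 - <<'E'
from h import *
import pickle
d=cam("wrist");pickle.dump(d,open("w1.pkl","wb"));print(pose().round(3))
im=d["frame"][:,:,::-1];c=im[120:260,200:390];cv2.imwrite("pics/w1c.png",cv2.resize(c,None,fx=4.2,fy=4.2,interpolation=cv2.INTER_CUBIC))
E
```

```text
[[ 3.00000e-03 -3.01000e-01  9.54000e-01  4.29131e+02]
 [ 2.00000e-03  9.54000e-01  3.01000e-01  3.07070e+02]
 [-1.00000e+00  1.00000e-03  4.00000e-03  2.30776e+02]
 [ 0.00000e+00  0.00000e+00  0.00000e+00  1.00000e+00]]
```

View pics/w1c.png

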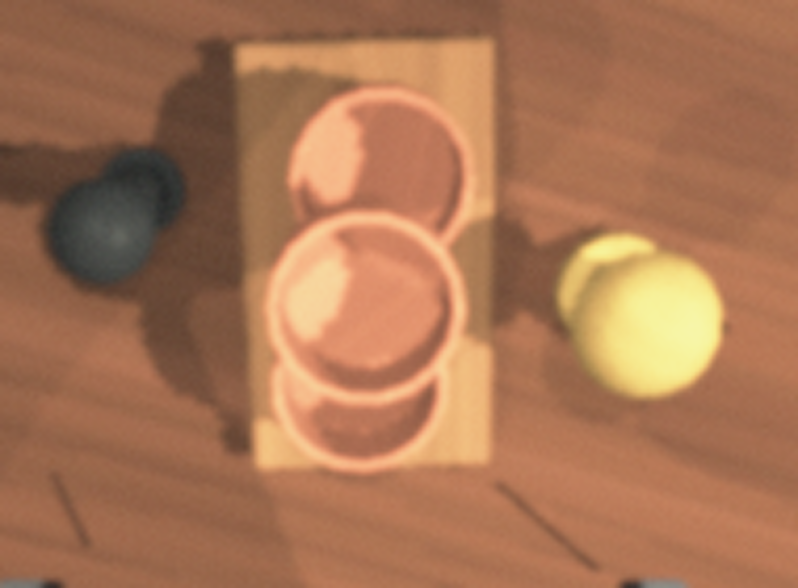

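```bash
python3 - <<'E'
from h import *
import pickle
d=pickle.load(open("w1.pkl","rb"))
f=lambda x,y:(200+(x+.5)/4.2-.5,120+(y+.5)/4.2-.5)
print("top",atz(d,[f(367,307.5)],76),atz(d,[f(268,307),f(466,307)],76))
print("low",atz(d,[f(381,172),f(357,387)],44))
print("board",atz(d,[f(237,43),f(496,38),f(257,468),f(492,464)],12))
print("punch",atz(d,[f(102,228)],74),"stake",atz(d,[f(648,323)],44))
T=pose();c=atz(d,[f(367,307.5)],76)[0];print("in tool",T[:3,:3].T@(c-T[:3,3]))
E
```

```text
top [[428.88200853 313.96052343  76.        ]] [[436.55552809 289.1160534   76.        ]
 [420.93498401 338.73238924  76.        ]]
low [[397.7990176  308.7740008   44.        ]
 [459.89087483 321.52089501  44.        ]]
board [[377.99308822 258.42654404  12.        ]
 [353.4833567  331.34150707  12.        ]
 [505.63839848 302.10671328  12.        ]
 [481.18344803 375.21336031  12.        ]]
punch [[429.75240681 241.97944095  74.        ]] stake [[415.90867373 396.34361163  44.        ]]
in tool [154.78996237   6.44900849   1.23057631]
```

```bash
python3 -m creep '[{"claw":0.55,"dx":0,"dy":0.016,"dz":0.002,"roll":0},{"claw":0.55,"dx":0.1,"dy":0,"dz":0,"roll":0},{"claw":0.55,"dx":0.1,"dy":0,"dz":0,"roll":0},{"claw":0.55,"dx":0.05,"dy":0,"dz":0,"roll":0},{"claw":0.55,"dx":0.05,"dy":0,"dz":0,"roll":0},{"claw":0.55,"dx":0,"dy":0,"dz":0,"roll":0},{"claw":0.55,"dx":0,"dy":0,"dz":0,"roll":0}]';python3 - <<'E'
from h import *
print(pose().round(3),r.observe()['qpos'].round(3))
d=cam("wrist")
cv2.imwrite("pics/w2.png",d["frame"][:,:,::-1])
T=pose();print(proj(d,[[428.5,314,76]]))
E
```

```text
time: 6.6
eef_pos: [427.0, 313.3, 109.2]
eef_rot: [0.699, -0.108, 0.699, 0.108]
contact_force: [0.9, -0.3, 0.1]
finger_gap: 66.5
[[ 1.00000e-03 -3.02000e-01  9.53000e-01  4.27016e+02]
 [ 1.00000e-03  9.53000e-01  3.02000e-01  3.13320e+02]
 [-1.00000e+00  0.00000e+00  1.00000e-03  1.09153e+02]
 [ 0.00000e+00  0.00000e+00  0.00000e+00  1.00000e+00]] [ 0.633  0.244 -0.374  0.952  0.     0.327]
[[281.40262967 232.63375358]]
```

View pics/w2.png

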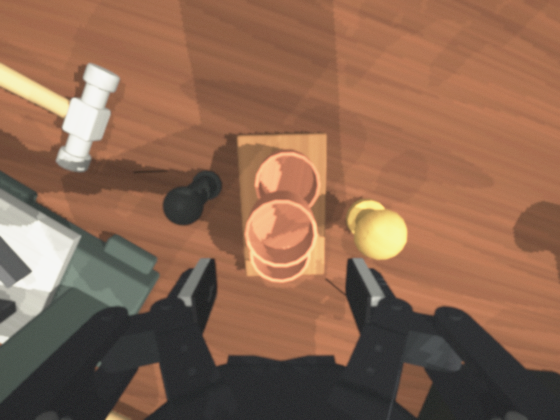

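```bash
python3 -m creep '[{"claw":0.55,"dx":0.06,"dy":0,"dz":0.003,"roll":0},{"claw":0.55,"dx":0.06,"dy":0,"dz":0,"roll":0},{"claw":0.55,"dx":0.05,"dy":0,"dz":0,"roll":0},{"claw":0.55,"dx":0,"dy":0,"dz":0,"roll":0},{"claw":0.55,"dx":0,"dy":0,"dz":0,"roll":0},{"claw":0.55,"dx":0,"dy":0,"dz":0,"roll":0}]';python3 - <<'E'
from h import *
print(pose().round(3))
d=cam("wrist")
cv2.imwrite("pics/w3.png",d["frame"][:,:,::-1])
T=pose();print(proj(d,[[428.5,314,76]]))
E
```

```text
time: 7.25
eef_pos: [429.0, 314.1, 42.0]
eef_rot: [0.7, -0.107, 0.698, 0.108]
contact_force: [0.3, 0.0, -0.2]
finger_gap: 66.1
[[ 2.00000e-03 -3.02000e-01  9.53000e-01  4.28995e+02]
 [ 2.00000e-03  9.53000e-01  3.02000e-01  3.14149e+02]
 [-1.00000e+00  1.00000e-03  3.00000e-03  4.19940e+01]
 [ 0.00000e+00  0.00000e+00  0.00000e+00  1.00000e+00]]
[[281.28719481 277.61234607]]
```

View pics/w3.png

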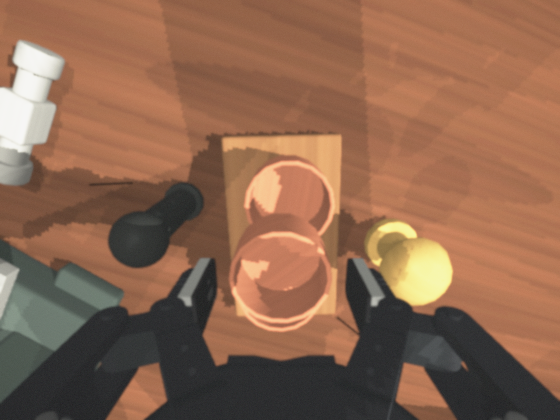

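```bash
python3 -m creep '[{"claw":0.4,"dx":0,"dy":0,"dz":0.004,"roll":0},{"claw":0.3,"dx":0,"dy":0,"dz":0,"roll":0},{"claw":0.22,"dx":0,"dy":0,"dz":0,"roll":0},{"claw":0,"dx":0,"dy":0,"dz":0,"roll":0},{"claw":-0.3,"dx":0,"dy":0,"dz":0,"roll":0},{"claw":-0.5,"dx":0,"dy":0,"dz":0,"roll":0},{"claw":-0.5,"dx":0,"dy":0,"dz":0,"roll":0}]'; python3 -m creep '[{"claw":-0.5,"dx":-0.02,"dy":0,"dz":0,"roll":0},{"claw":-0.5,"dx":-0.04,"dy":0,"dz":0,"roll":0},{"claw":-0.5,"dx":-0.06,"dy":0,"dz":0,"roll":0},{"claw":-0.5,"dx":-0.06,"dy":0,"dz":0,"roll":0},{"claw":-0.5,"dx":0,"dy":0,"dz":0,"roll":0},{"claw":-0.5,"dx":0,"dy":0,"dz":0,"roll":0}]';python3 - <<'E'
from h import *
print(pose().round(3))
d=cam("wrist")
cv2.imwrite("pics/w4.png",d["frame"][:,:,::-1])
E
```

```text
time: 8.0
eef_pos: [429.5, 313.9, 41.1]
eef_rot: [0.699, -0.108, 0.699, 0.108]
contact_force: [-1.9, -1.6, 9.0]
finger_gap: 48.6
time: 8.6
eef_pos: [429.3, 313.8, 112.2]
eef_rot: [0.699, -0.108, 0.699, 0.108]
contact_force: [-0.5, -0.5, -1.4]
finger_gap: 48.6
[[ 1.00000e-03 -3.02000e-01  9.53000e-01  4.29338e+02]
 [ 0.00000e+00  9.53000e-01  3.02000e-01  3.13774e+02]
 [-1.00000e+00  0.00000e+00  1.00000e-03  1.12221e+02]
 [ 0.00000e+00  0.00000e+00  0.00000e+00  1.00000e+00]]
```

View pics/w4.png

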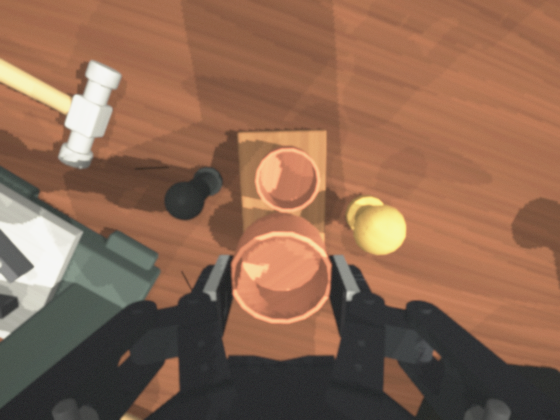

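```bash
python3 -m creep '[{"claw":-0.5,"dx":-0.11,"dy":0,"dz":0,"roll":0},{"claw":-0.5,"dx":-0.12,"dy":0,"dz":0,"roll":0},{"claw":-0.5,"dx":-0.12,"dy":0,"dz":0,"roll":0},{"claw":-0.5,"dx":-0.12,"dy":0,"dz":0,"roll":0}]';python3 -m creep '[{"claw":-0.5,"dx":0,"dy":-0.11,"dz":-0.0395,"roll":0},{"claw":-0.5,"dx":0,"dy":-0.11,"dz":-0.0395,"roll":0},{"claw":-0.5,"dx":0,"dy":-0.11,"dz":-0.0395,"roll":0},{"claw":-0.5,"dx":0,"dy":-0.11,"dz":-0.0395,"roll":0},{"claw":-0.5,"dx":0,"dy":-0.11,"dz":-0.0395,"roll":0},{"claw":-0.5,"dx":0,"dy":-0.11,"dz":-0.0395,"roll":0},{"claw":-0.5,"dx":0,"dy":-0.11,"dz":-0.0395,"roll":0},{"claw":-0.5,"dx":0,"dy":-0.11,"dz":-0.0395,"roll":0}]';python3 -m creep '[{"claw":-0.5,"dx":0,"dy":0,"dz":0,"roll":-0.0905},{"claw":-0.5,"dx":0,"dy":0,"dz":0,"roll":-0.0905},{"claw":-0.5,"dx":0,"dy":0,"dz":0,"roll":-0.0905},{"claw":-0.5,"dx":0,"dy":0,"dz":0,"roll":-0.0905},{"claw":-0.5,"dx":0,"dy":0,"dz":0,"roll":-0.0905},{"claw":-0.5,"dx":0,"dy":0,"dz":0,"roll":-0.0905},{"claw":-0.5,"dx":0,"dy":0,"dz":0,"roll":-0.0905},{"claw":-0.5,"dx":0,"dy":0,"dz":0,"roll":0}]';python3 - <<'E'
from h import *
import pickle
T=pose();print(T.round(3),r.observe()['qpos'].round(3))
for n in ["scene","side","wrist"]:
    d=cam(n);cv2.imwrite(f"pics/{n}5.png",d["frame"][:,:,::-1]);pickle.dump(d,open(n+"5.pkl","wb"))
print(T[:3,:3].T@(np.array([528.1,-29.9,T[2,3]])-T[:3,3])/400)
E
```

```text
time: 9.05
eef_pos: [428.3, 313.0, 300.2]
eef_rot: [0.698, -0.108, 0.7, 0.107]
contact_force: [1.0, -0.1, -1.4]
finger_gap: 48.7
time: 9.85
eef_pos: [413.7, -61.8, 298.7]
eef_rot: [0.698, -0.108, 0.699, 0.108]
contact_force: [0.7, -0.2, -1.7]
finger_gap: 48.6
time: 10.65
eef_pos: [414.2, -60.0, 298.6]
eef_rot: [0.562, -0.428, 0.563, 0.429]
contact_force: [0.3, 1.1, -1.6]
finger_gap: 48.5
[[-3.00000e-03 -9.64000e-01  2.66000e-01  4.14154e+02]
 [ 0.00000e+00  2.66000e-01  9.64000e-01 -6.00210e+01]
 [-1.00000e+00  3.00000e-03 -0.00000e+00  2.98629e+02]
 [ 0.00000e+00  0.00000e+00  0.00000e+00  1.00000e+00]] [-0.144 -0.052 -0.264  1.361 -0.    -1.446]
[-0.00073737 -0.25462115  0.14827701]
```

View pics/side5.png

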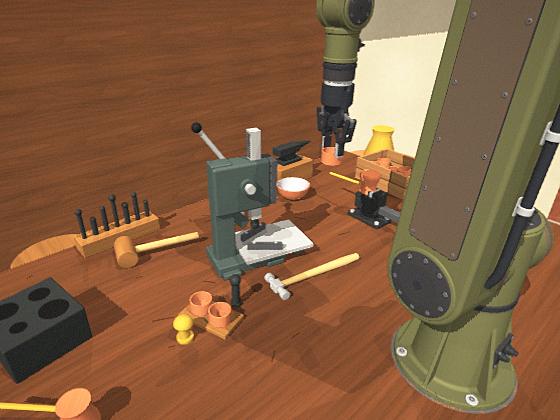

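View pics/scene5.png

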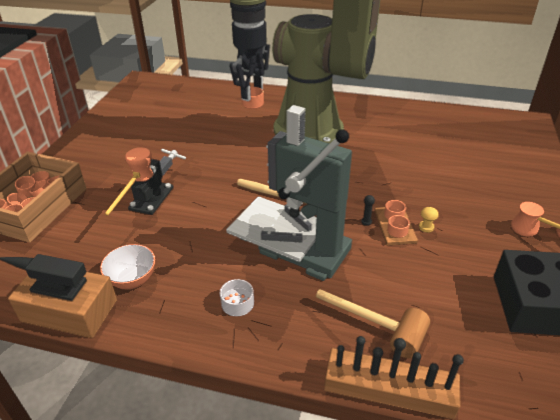

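View pics/wrist5.png

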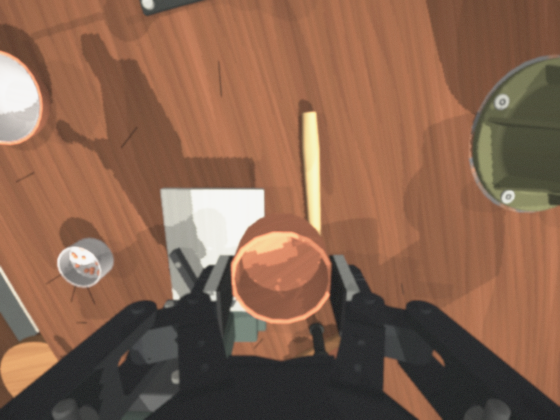

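```bash
python3 - <<'E'
from h import *
from fit import W
import pickle
d=pickle.load(open("wrist5.pkl","rb"));p=np.load("press.npy")
print(atz(d,[(162,188.5),(264.5,188.5)],45),W(p,[(-150,-75,45),(-150,75,45)]))
E
```

```text
[[584.7640426  -88.55680772  45.        ]
 [441.665674   -48.16687796  45.        ]] [[590.20925403 -86.55308835  45.        ]
 [445.6812742  -46.40756497  45.        ]]
```

```bash
python3 -m creep '[{"claw":-0.5,"dx":0,"dy":-0.084,"dz":0.048,"roll":0},{"claw":-0.5,"dx":0,"dy":-0.084,"dz":0.048,"roll":0},{"claw":-0.5,"dx":0,"dy":-0.084,"dz":0.048,"roll":0},{"claw":-0.5,"dx":0.1,"dy":0,"dz":0,"roll":0},{"claw":-0.5,"dx":0.1,"dy":0,"dz":0,"roll":0},{"claw":-0.5,"dx":0.1,"dy":0,"dz":0,"roll":0},{"claw":-0.5,"dx":0.1,"dy":0,"dz":0,"roll":0},{"claw":-0.5,"dx":0.1,"dy":0,"dz":0,"roll":0}]';python3 -m creep '[{"claw":-0.5,"dx":0.05,"dy":0,"dz":0,"roll":0},{"claw":-0.5,"dx":0.03,"dy":0,"dz":0,"roll":0},{"claw":-0.5,"dx":0,"dy":0,"dz":0,"roll":0},{"claw":-0.5,"dx":0,"dy":0,"dz":0,"roll":0}]';python3 - <<'E'
from h import *
import pickle
T=pose();print(T.round(3),r.observe()['qpos'].round(3))
for n in ["scene","side","wrist"]:
    d=cam(n);cv2.imwrite(f"pics/{n}6.png",d["frame"][:,:,::-1]);pickle.dump(d,open(n+"6.pkl","wb"))
    if n!="wrist":
        b=(190,130,200,150);c=d["frame"][b[1]:b[1]+b[3],b[0]:b[0]+b[2],::-1];cv2.imwrite(f"pics/{n}6c.png",cv2.resize(c,None,fx=4,fy=4,interpolation=cv2.INTER_CUBIC))
E
```

```text
time: 11.6
eef_pos: [527.1, -31.3, 98.3]
eef_rot: [0.563, -0.428, 0.563, 0.428]
contact_force: [1.0, 0.2, -1.5]
finger_gap: 48.5
time: 12.0
eef_pos: [528.1, -31.4, 68.9]
eef_rot: [0.563, -0.428, 0.562, 0.428]
contact_force: [0.3, 1.0, -1.2]
finger_gap: 48.4
[[ 1.00000e-03 -9.64000e-01  2.67000e-01  5.28122e+02]
 [-0.00000e+00  2.67000e-01  9.64000e-01 -3.14370e+01]
 [-1.00000e+00 -1.00000e-03  0.00000e+00  6.89330e+01]
 [ 0.00000e+00  0.00000e+00  0.00000e+00  1.00000e+00]] [-0.059  0.28  -0.427  0.862 -0.    -1.36 ]
```

View pics/side6c.png

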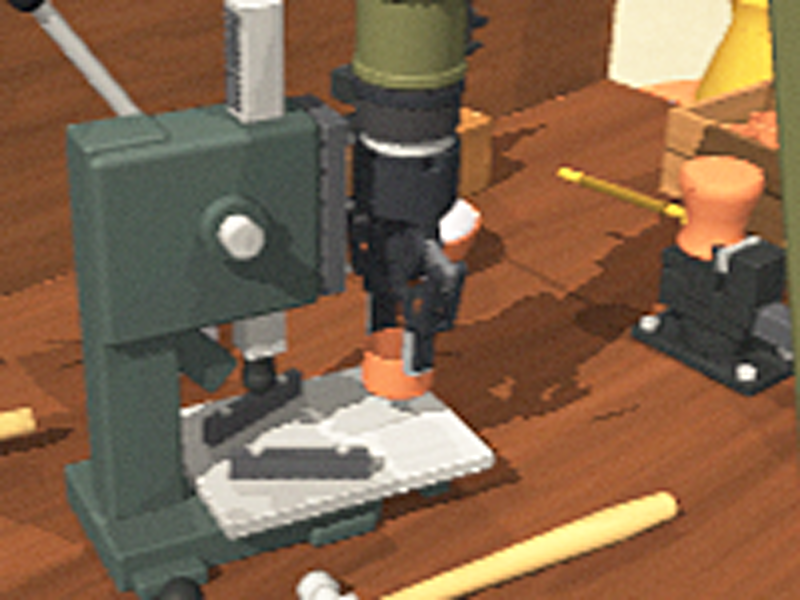

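View pics/scene6c.png

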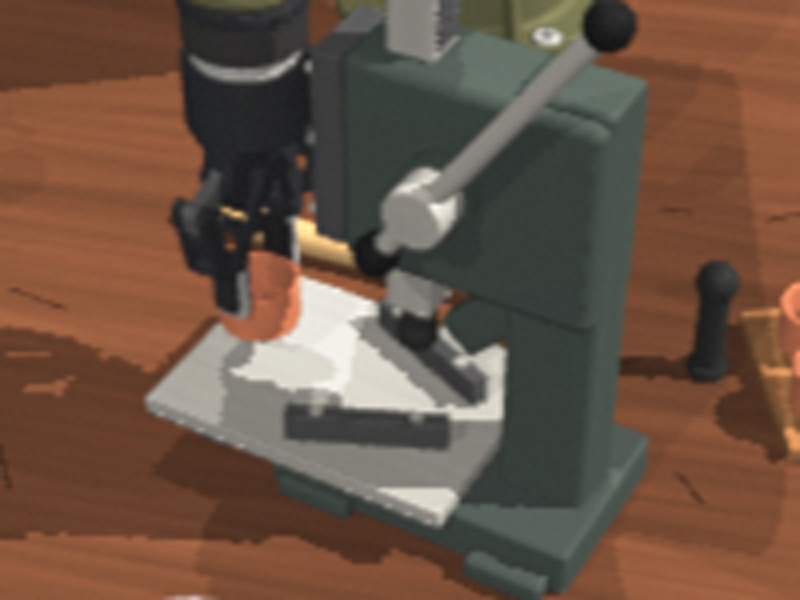

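View pics/wrist6.png

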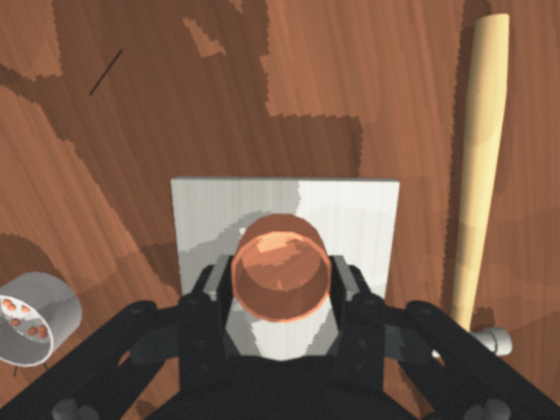

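```bash
python3 - <<'E'
from h import *
import pickle
d=pickle.load(open("wrist6.pkl","rb"))
print(atz(d,[(172,178),(398.5,181)],45))
E
python3 -m creep '[{"claw":-0.5,"dx":0.04,"dy":0,"dz":0,"roll":0},{"claw":-0.5,"dx":0.02,"dy":0,"dz":0,"roll":0},{"claw":-0.5,"dx":0,"dy":0,"dz":0,"roll":0},{"claw":-0.5,"dx":0,"dy":0,"dz":0,"roll":0}]'; python3 -m creep '[{"claw":-0.5,"dx":0.005,"dy":0,"dz":0,"roll":0},{"claw":-0.5,"dx":0,"dy":0,"dz":0,"roll":0}]'
```

```text
[[586.62998229 -88.60152757  45.        ]
 [444.91797224 -47.44455323  45.        ]]
time: 12.55
eef_pos: [527.5, -31.4, 44.5]
eef_rot: [0.563, -0.428, 0.563, 0.428]
contact_force: [-0.7, 0.4, -1.0]
finger_gap: 48.8
time: 12.75
eef_pos: [527.6, -31.4, 42.4]
eef_rot: [0.563, -0.429, 0.562, 0.428]
contact_force: [-0.1, 0.6, -1.5]
finger_gap: 48.6
```

```bash
python3 -m creep '[{"claw":-0.5,"dx":0.004,"dy":0,"dz":0,"roll":0},{"claw":-0.5,"dx":0,"dy":0,"dz":0,"roll":0}]'; python3 - <<'E'
from h import *
d=cam("side");b=(260,190,70,50);c=d["frame"][b[1]:b[1]+b[3],b[0]:b[0]+b[2],::-1];cv2.imwrite(f"pics/side7c.png",cv2.resize(c,None,fx=10,fy=10,interpolation=cv2.INTER_CUBIC))
E
```

```text
time: 12.95
eef_pos: [527.7, -31.4, 42.1]
eef_rot: [0.563, -0.429, 0.562, 0.428]
contact_force: [-3.9, 0.4, 13.0]
finger_gap: 48.6
```

View pics/side7c.png

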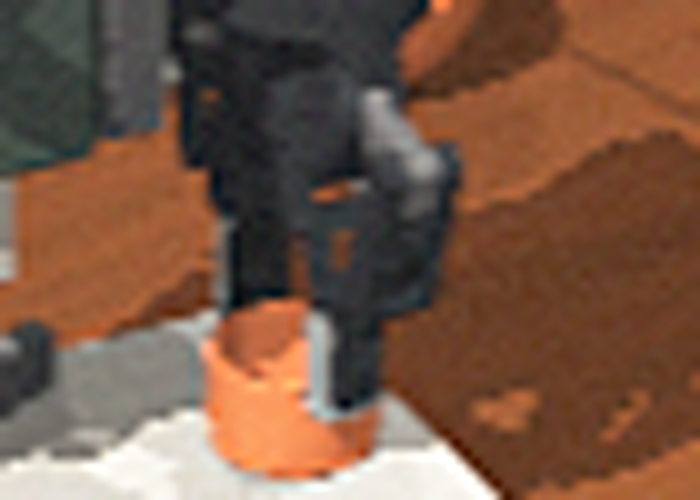

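```bash
python3 -m creep '[{"claw":0.3,"dx":-0.001,"dy":0,"dz":0,"roll":0},{"claw":0.7,"dx":0,"dy":0,"dz":0,"roll":0},{"claw":0.7,"dx":0,"dy":0,"dz":0,"roll":0},{"claw":0.7,"dx":0,"dy":0,"dz":0,"roll":0}]';python3 -m creep '[{"claw":0.7,"dx":-0.06,"dy":0,"dz":0,"roll":0},{"claw":0.7,"dx":-0.1,"dy":0,"dz":0,"roll":0},{"claw":0.7,"dx":-0.1,"dy":0,"dz":0,"roll":0},{"claw":0.7,"dx":-0.1,"dy":0,"dz":0,"roll":0},{"claw":0.7,"dx":0,"dy":0,"dz":0,"roll":0},{"claw":0.7,"dx":0,"dy":0,"dz":0,"roll":0}]'; python3 - <<'E'
from h import *
import pickle
T=pose();print(T.round(3))
for n in ["scene","side","wrist"]:
    d=cam(n);cv2.imwrite(f"pics/{n}8.png",d["frame"][:,:,::-1]);pickle.dump(d,open(n+"8.pkl","wb"))
E
```

```text
time: 13.4
eef_pos: [527.4, -31.4, 40.8]
eef_rot: [0.563, -0.428, 0.563, 0.428]
contact_force: [0.5, 0.1, 0.0]
finger_gap: 72.6
time: 14.0
eef_pos: [528.2, -31.4, 185.8]
eef_rot: [0.563, -0.429, 0.562, 0.428]
contact_force: [0.1, -0.3, 0.0]
finger_gap: 72.7
[[ 2.00000e-03 -9.64000e-01  2.66000e-01  5.28239e+02]
 [-0.00000e+00  2.66000e-01  9.64000e-01 -3.14120e+01]
 [-1.00000e+00 -2.00000e-03  1.00000e-03  1.85772e+02]
 [ 0.00000e+00  0.00000e+00  0.00000e+00  1.00000e+00]]
```

View pics/wrist8.png

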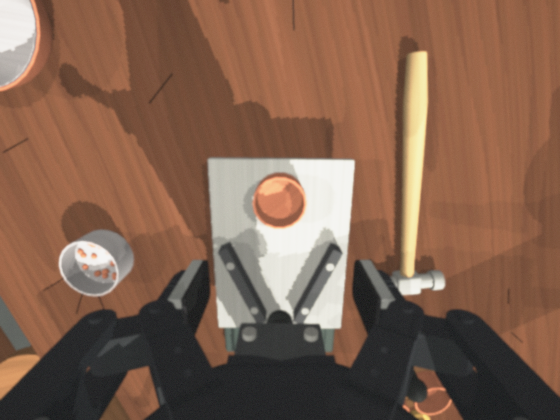

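View pics/side8.png

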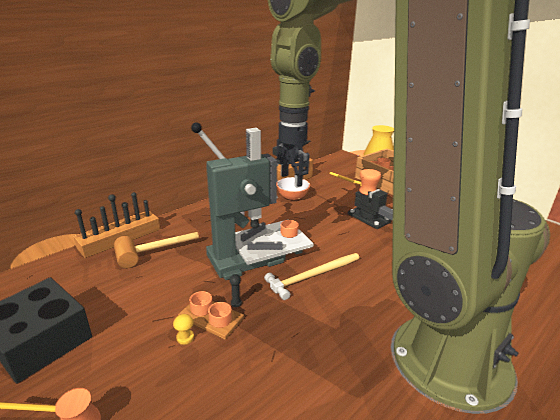

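```bash
python3 - <<'E'
import numpy as np
D=[(.3142,-.0481,599.3,207.2),(.299,.156,598.3,307.4),(-.072,-.261,410.2,308.4),(.244,-.374,529.6,109.2),(.28,-.427,529.1,68.9),(-.052,-.264,418.5,298.6),(-.063,-.253,414.5,308.2)]
A=[];b=[]
for q2,q3,r,z in D:
    e=q3-q2
    A+= [[1,0,np.sin(q2),np.cos(e),-np.sin(e)],[0,1,np.cos(q2),np.sin(e),np.cos(e)]];b+=[r,z]
x,res,rk,sv=np.linalg.lstsq(np.array(A),np.array(b),rcond=None);print(x,res,rk,sv);print(np.array(A)@x-b)
r0,z0,L2,a,c=x
# max r vs z tool down within joint limits
best={}
for q2 in np.linspace(-.69,1.73,400):
  for q3 in np.linspace(-1.03,1.25,400):
    q4=np.pi/2-q2+q3
    if not -2.08<q4<2.16: continue
    e=q3-q2;r=r0+L2*np.sin(q2)+a*np.cos(e)-c*np.sin(e);z=z0+L2*np.cos(q2)+a*np.sin(e)+c*np.cos(e)
    k=int(round(z/50))*50
    if k not in best or r>best[k][0]: best[k]=(round(r),round(q2,2),round(q3,2),round(q4,2))
for k in sorted(best): 
    if 0<=k<=600: print(k,best[k])
E
```

```text
[ 2.65663347e-01 -2.03495285e+02  5.16554250e+02  4.39076993e+02
  8.05306218e+01] [2.12790888] 5 [4.55490232 3.72084821 0.39755214 0.39406675 0.30792399]
[-0.27422557  0.25316235  0.19628868 -0.12535317 -0.70610769 -0.07516227
 -0.01725386 -0.21004426  0.06384489  0.06555532  1.10879459  0.09982315
 -0.37134104 -0.0079811 ]
0 (944, np.float64(1.32), np.float64(1.25), np.float64(1.5))
50 (933, np.float64(1.26), np.float64(1.24), np.float64(1.55))
100 (919, np.float64(1.21), np.float64(1.24), np.float64(1.61))
150 (903, np.float64(1.15), np.float64(1.24), np.float64(1.66))
200 (882, np.float64(1.1), np.float64(1.25), np.float64(1.72))
250 (859, np.float64(1.03), np.float64(1.23), np.float64(1.77))
300 (833, np.float64(0.98), np.float64(1.25), np.float64(1.84))
350 (802, np.float64(0.92), np.float64(1.25), np.float64(1.9))
400 (767, np.float64(0.86), np.float64(1.24), np.float64(1.96))
450 (726, np.float64(0.79), np.float64(1.24), np.float64(2.03))
500 (679, np.float64(0.72), np.float64(1.24), np.float64(2.1))
550 (622, np.float64(0.62), np.float64(1.2), np.float64(2.16))
600 (540, np.float64(0.44), np.float64(1.03), np.float64(2.16))
```

```bash
python3 -m creep '[{"claw":-1,"dx":-0.0725,"dy":0.063,"dz":-0.037,"roll":0},{"claw":-1,"dx":-0.0725,"dy":0.063,"dz":-0.037,"roll":0},{"claw":-1,"dx":-0.0725,"dy":0.063,"dz":-0.037,"roll":0},{"claw":-1,"dx":-0.0725,"dy":0.063,"dz":-0.037,"roll":0},{"claw":-1,"dx":0,"dy":0.0295,"dz":0.106,"roll":0},{"claw":-1,"dx":0,"dy":0.0295,"dz":0.106,"roll":0},{"claw":-1,"dx":0,"dy":0.0295,"dz":0.106,"roll":0},{"claw":-1,"dx":0,"dy":0.0295,"dz":0.106,"roll":0}]';python3 -m creep '[{"claw":-1,"dx":0,"dy":0.0295,"dz":0.106,"roll":0},{"claw":-1,"dx":-0.03,"dy":0.089,"dz":0.074,"roll":0},{"claw":-1,"dx":-0.03,"dy":0.089,"dz":0.074,"roll":0},{"claw":-1,"dx":-0.03,"dy":0.089,"dz":0.074,"roll":0},{"claw":-1,"dx":-0.03,"dy":0.089,"dz":0.074,"roll":0},{"claw":-1,"dx":-0.03,"dy":0.089,"dz":0.074,"roll":0},{"claw":-1,"dx":-0.03,"dy":0.089,"dz":0.074,"roll":0},{"claw":-1,"dx":-0.03,"dy":0.089,"dz":0.074,"roll":0}]';python3 -m creep '[{"claw":-1,"dx":-0.03,"dy":0.089,"dz":0.074,"roll":0},{"claw":-1,"dx":-0.03,"dy":0.089,"dz":0.074,"roll":0},{"claw":-1,"dx":-0.03,"dy":0.089,"dz":0.074,"roll":0},{"claw":-1,"dx":0,"dy":0,"dz":0,"roll":0}]'; python3 -c "
from h import *
print(pose().round(3),r.observe()['qpos'].round(3))"
```

```text
time: 14.95
eef_pos: [413.2, 115.6, 299.7]
eef_rot: [0.562, -0.428, 0.563, 0.428]
contact_force: [0.5, 0.4, -1.0]
finger_gap: -0.1
time: 15.75
eef_pos: [227.2, 425.4, 383.9]
eef_rot: [0.562, -0.429, 0.563, 0.428]
contact_force: [0.4, 0.3, -0.4]
finger_gap: 0.0
time: 16.15
eef_pos: [146.2, 542.4, 418.6]
eef_rot: [0.56, -0.43, 0.562, 0.43]
contact_force: [-0.0, -0.3, -0.3]
finger_gap: 0.2
[[-2.00000e-03 -9.65000e-01  2.61000e-01  1.46224e+02]
 [-2.00000e-03  2.61000e-01  9.65000e-01  5.42370e+02]
 [-1.00000e+00  2.00000e-03 -2.00000e-03  4.18641e+02]
 [ 0.00000e+00  0.00000e+00  0.00000e+00  1.00000e+00]] [ 1.306  0.255  0.35   1.668  0.002 -0.   ]
```

```bash
python3 -m creep '[{"claw":-1,"dx":-0.1,"dy":0,"dz":0,"roll":0},{"claw":-1,"dx":-0.1,"dy":0,"dz":0,"roll":0},{"claw":-1,"dx":-0.1,"dy":0,"dz":0,"roll":0},{"claw":-1,"dx":-0.1,"dy":0,"dz":0,"roll":0},{"claw":-1,"dx":-0.1,"dy":0,"dz":0,"roll":0},{"claw":-1,"dx":-0.1,"dy":0,"dz":0,"roll":0}]'; python3 -c "
from h import *
print(pose().round(3),r.observe()['qpos'].round(3))"
```

```text
time: 16.75
eef_pos: [164.4, 589.9, 588.4]
eef_rot: [0.594, -0.403, 0.529, 0.452]
contact_force: [-0.1, 0.5, -2.8]
finger_gap: -0.3
[[ 3.10000e-02 -9.64000e-01  2.65000e-01  1.64364e+02]
 [ 1.10000e-01  2.66000e-01  9.58000e-01  5.89878e+02]
 [-9.93000e-01 -0.00000e+00  1.15000e-01  5.88421e+02]
 [ 0.00000e+00  0.00000e+00  0.00000e+00  1.00000e+00]] [ 1.299e+00  5.380e-01  1.234e+00  2.152e+00 -0.000e+00 -2.000e-03]
```

```bash
python3 -m creep '[{"claw":-1,"dx":-0.1,"dy":0,"dz":0,"roll":0},{"claw":-1,"dx":-0.1,"dy":0,"dz":0,"roll":0},{"claw":-1,"dx":-0.1,"dy":0,"dz":0,"roll":0},{"claw":-1,"dx":-0.1,"dy":0,"dz":0,"roll":0}]'; python3 -c "
from h import *
print(pose().round(3),r.observe()['qpos'].round(3))"
```

```text
time: 17.15
eef_pos: [150.4, 541.3, 677.2]
eef_rot: [0.633, -0.367, 0.482, 0.482]
contact_force: [0.5, 0.4, -0.2]
finger_gap: 0.3
[[ 7.10000e-02 -9.64000e-01  2.57000e-01  1.50430e+02]
 [ 2.55000e-01  2.66000e-01  9.30000e-01  5.41346e+02]
 [-9.64000e-01 -0.00000e+00  2.64000e-01  6.77216e+02]
 [ 0.00000e+00  0.00000e+00  0.00000e+00  1.00000e+00]] [ 1.300e+00  3.950e-01  1.250e+00  2.157e+00 -0.000e+00 -2.000e-03]
```

```bash
python3 -m creep '[{"claw":-1,"dx":-0.1,"dy":0,"dz":0,"roll":0},{"claw":-1,"dx":-0.1,"dy":0,"dz":0,"roll":0},{"claw":-1,"dx":-0.1,"dy":0,"dz":0,"roll":0},{"claw":-1,"dx":-0.1,"dy":0,"dz":0,"roll":0},{"claw":-1,"dx":-0.1,"dy":0,"dz":0,"roll":0}]'; python3 -c "
from h import *
print(pose().round(3),r.observe()['qpos'].round(3))"
```

```text
time: 17.65
eef_pos: [133.4, 480.5, 754.5]
eef_rot: [0.666, -0.332, 0.435, 0.507]
contact_force: [0.8, -0.8, 0.2]
finger_gap: 0.0
[[ 1.07000e-01 -9.64000e-01  2.43000e-01  1.33401e+02]
 [ 3.87000e-01  2.66000e-01  8.83000e-01  4.80514e+02]
 [-9.16000e-01 -1.00000e-03  4.02000e-01  7.54537e+02]
 [ 0.00000e+00  0.00000e+00  0.00000e+00  1.00000e+00]] [ 1.300e+00  2.490e-01  1.249e+00  2.157e+00  0.000e+00 -2.000e-03]
```

```bash
python3 -m creep '[{"claw":-1,"dx":-0.12,"dy":0,"dz":0,"roll":0},{"claw":-1,"dx":-0.12,"dy":0,"dz":0,"roll":0},{"claw":-1,"dx":-0.12,"dy":0,"dz":0,"roll":0},{"claw":-1,"dx":-0.12,"dy":0,"dz":0,"roll":0},{"claw":-1,"dx":-0.12,"dy":0,"dz":0,"roll":0},{"claw":-1,"dx":-0.12,"dy":0,"dz":0,"roll":0},{"claw":-1,"dx":-0.12,"dy":0,"dz":0,"roll":0}]'; python3 -c "
from h import *
print(pose().round(3),r.observe()['qpos'].round(3))"
```

```text
time: 18.35
eef_pos: [97.9, 352.7, 863.7]
eef_rot: [0.715, -0.266, 0.348, 0.544]
contact_force: [-1.2, -0.6, -0.7]
finger_gap: -0.4
[[ 1.65000e-01 -9.64000e-01  2.09000e-01  9.79030e+01]
 [ 5.94000e-01  2.66000e-01  7.59000e-01  3.52663e+02]
 [-7.87000e-01 -1.00000e-03  6.16000e-01  8.63653e+02]
 [ 0.00000e+00  0.00000e+00  0.00000e+00  1.00000e+00]] [ 1.300e+00 -2.000e-03  1.249e+00  2.157e+00 -0.000e+00 -2.000e-03]
```

```bash
cat > kin.py <<'E'
import numpy as np
from scipy.optimize import least_squares
H=None
L2,a,c=516.55,439.08,80.53
D=[(.538,1.234,2.152,np.hypot(164.4,589.9),588.4),(.395,1.25,2.157,np.hypot(150.4,541.3),677.2),(.249,1.249,2.157,np.hypot(133.4,480.5),754.5),(-.002,1.249,2.157,np.hypot(97.9,352.7),863.7)]
z0=-203.5
A=[];b=[]
for q2,q3,q4,r,z in D:
    e=q3-q2;t=np.pi/2-q2+q3-q4
    A+=[[np.sin(t)],[1-np.cos(t)]];b+=[r-.27-(L2*np.sin(q2)+a*np.cos(e)-c*np.sin(e)),z-z0-(L2*np.cos(q2)+a*np.sin(e)+c*np.cos(e))]
T=np.linalg.lstsq(np.array(A),np.array(b),rcond=None)[0][0]
Hh=z0+T
lo=np.array([-2.67,-.69,-1.03,-2.08,-1.42]);hi=np.array([2.67,1.73,1.25,2.16,1.45])
def fk(q):
    q1,q2,q3,q4,q5=q;e=q3-q2;t=np.pi/2-q2+q3-q4
    r=.27+L2*np.sin(q2)+a*np.cos(e)-c*np.sin(e);z=Hh+L2*np.cos(q2)+a*np.sin(e)+c*np.cos(e)
    w=np.array([np.sin(t)*np.cos(q5),np.sin(q5),-np.cos(t)*np.cos(q5)])
    p=np.array([r,0,z])+T*w
    R=np.array([[np.cos(q1),-np.sin(q1),0],[np.sin(q1),np.cos(q1),0],[0,0,1]])
    return R@p,R@w
def ik(p,w,q0):
    f=lambda q:np.r_[(fk(q)[0]-p)/1000,(fk(q)[1]-w)]
    s=least_squares(f,np.clip(q0,lo+1e-3,hi-1e-3),bounds=(lo,hi));return s.x,np.abs(s.fun).max()
if __name__=="__main__":
    print("T",T,Hh,(np.array(A)[:,0]*T-b).round(1))
    w=np.array([.165,.594,-.787]);w/=np.linalg.norm(w)
    q=np.array([1.3,0,1.25,2.15,0])
    W=[(98,353,864),(150,520,560),(300,380,480),(420,200,420),(440,-80,400),(509,-92,300),(509,-92,60),(545,38,57)]
    for i in range(len(W)-1):
        for k in np.linspace(0,1,5):
            p=np.array(W[i])*(1-k)+np.array(W[i+1])*k;q,e=ik(p,w,q)
            print(p.round(),q.round(2),round(e,4))
E
python3 kin.py; python3 - <<'E'
from h import *
import pickle
S=pickle.load(open("scene.pkl","rb"));Q=pickle.load(open("side.pkl","rb"))
print("cezve top",atz(S,[(139,152)],165),atz(Q,[(370,171)],165),"handle end",atz(S,[(109,211)],105),"screw",atz(S,[(183,155)],85),atz(Q,[(420,213)],80),"vise base",atz(S,[(150,195)],10))
E
```

```text
T 500.26663222614536 296.76663222614536 [-4.8 -1.7 -2.5 -1.8 -0.5 -2.2  3.4 -2. ]
[ 98. 353. 864.] [ 1.3  -0.01  1.25  2.16 -0.  ] 0.0019
[111. 395. 788.] [ 1.29 -0.25  0.61  1.76  0.01] 0.0
[124. 436. 712.] [ 1.28 -0.33  0.29  1.52  0.01] 0.0
[137. 478. 636.] [ 1.28 -0.36  0.05  1.32  0.01] 0.0
[150. 520. 560.] [ 1.28 -0.35 -0.14  1.12  0.01] 0.0
[150. 520. 560.] [ 1.28 -0.35 -0.14  1.12  0.01] 0.0
[188. 485. 540.] [ 1.06 -0.4  -0.21  1.11  0.15] 0.0
[225. 450. 520.] [ 0.82 -0.43 -0.27  1.12  0.29] 0.0
[262. 415. 500.] [ 0.58 -0.43 -0.32  1.14  0.42] 0.0
[300. 380. 480.] [ 0.36 -0.4  -0.35  1.18  0.52] 0.0
[300. 380. 480.] [ 0.36 -0.4  -0.35  1.18  0.52] 0.0
[330. 335. 465.] [ 0.15 -0.37 -0.37  1.26  0.6 ] 0.0
[360. 290. 450.] [-0.03 -0.33 -0.38  1.33  0.64] 0.0
[390. 245. 435.] [-0.17 -0.26 -0.37  1.38  0.66] 0.0
[420. 200. 420.] [-0.28 -0.19 -0.35  1.42  0.66] 0.0
[420. 200. 420.] [-0.28 -0.19 -0.35  1.42  0.66] 0.0
[425. 130. 415.] [-0.45 -0.13 -0.31  1.53  0.65] 0.0
[430.  60. 410.] [-0.6  -0.05 -0.25  1.62  0.62] 0.0
[435. -10. 405.] [-0.72  0.04 -0.17  1.68  0.59] 0.0
[440. -8
[... 452 characters left out ...]
 1.25  0.58] 0.0
[509. -92. 120.] [-0.74  0.42 -0.37  1.12  0.58] 0.0
[509. -92.  60.] [-0.74  0.49 -0.42  1.    0.58] 0.0
[509. -92.  60.] [-0.74  0.49 -0.42  1.    0.58] 0.0
[518. -60.  59.] [-0.69  0.47 -0.46  0.95  0.6 ] 0.0
[527. -27.  58.] [-0.63  0.46 -0.49  0.9   0.62] 0.0
[536.   6.  58.] [-0.57  0.44 -0.52  0.84  0.63] 0.0
[545.  38.  57.] [-0.51  0.43 -0.54  0.79  0.64] 0.0
cezve top [[ 483.1061527  -351.93738592  165.        ]] [[ 492.38848458 -354.80460071  165.        ]] handle end [[ 654.7780595  -359.32283703  105.        ]] screw [[ 360.74971306 -291.18316914   85.        ]] [[ 308.63596386 -375.06932638   80.        ]] vise base [[ 466.85918103 -357.39684307   10.        ]]
```

```bash
python3 -m creep '[{"claw":-1,"dx":0.108,"dy":-0.002,"dz":-0.0155,"roll":0},{"claw":-1,"dx":0.108,"dy":-0.002,"dz":-0.0155,"roll":0},{"claw":-1,"dx":0.108,"dy":-0.002,"dz":-0.0155,"roll":0},{"claw":-1,"dx":0.108,"dy":-0.002,"dz":-0.0155,"roll":0},{"claw":-1,"dx":0.108,"dy":-0.002,"dz":-0.0155,"roll":0},{"claw":-1,"dx":0.108,"dy":-0.002,"dz":-0.0155,"roll":0},{"claw":-1,"dx":0.108,"dy":-0.002,"dz":-0.0155,"roll":0},{"claw":-1,"dx":0.108,"dy":-0.002,"dz":-0.0155,"roll":0}]'; cat > st.py <<'E'
from h import *
import sys
T=pose();print(T.round(3),r.observe()['qpos'].round(3))
if len(sys.argv)>3: print((T[:3,:3].T@(np.array([float(v) for v in sys.argv[1:4]])-T[:3,3])/400).round(4))
E
python3 st.py 300 380 480
```

```text
time: 19.15
eef_pos: [145.9, 503.8, 596.3]
eef_rot: [0.715, -0.266, 0.349, 0.544]
contact_force: [-0.7, 1.9, 0.3]
finger_gap: -0.4
[[ 1.65000e-01 -9.64000e-01  2.09000e-01  1.45886e+02]
 [ 5.93000e-01  2.66000e-01  7.60000e-01  5.03778e+02]
 [-7.89000e-01 -1.00000e-03  6.15000e-01  5.96333e+02]
 [ 0.00000e+00  0.00000e+00  0.00000e+00  1.00000e+00]] [ 1.281 -0.337 -0.032  1.213  0.012 -0.017]
[ 0.1093 -0.4535 -0.3334]
```

```bash
python3 -m creep '[{"claw":-1,"dx":0.0137,"dy":-0.0567,"dz":-0.0417,"roll":0},{"claw":-1,"dx":0.0137,"dy":-0.0567,"dz":-0.0417,"roll":0},{"claw":-1,"dx":0.0137,"dy":-0.0567,"dz":-0.0417,"roll":0},{"claw":-1,"dx":0.0137,"dy":-0.0567,"dz":-0.0417,"roll":0},{"claw":-1,"dx":0.0137,"dy":-0.0567,"dz":-0.0417,"roll":0},{"claw":-1,"dx":0.0137,"dy":-0.0567,"dz":-0.0417,"roll":0},{"claw":-1,"dx":0.0137,"dy":-0.0567,"dz":-0.0417,"roll":0},{"claw":-1,"dx":0.0137,"dy":-0.0567,"dz":-0.0417,"roll":0}]'; python3 st.py 420 200 430
```

```text
time: 19.95
eef_pos: [300.4, 378.9, 481.1]
eef_rot: [0.715, -0.266, 0.349, 0.544]
contact_force: [-0.0, 0.6, -0.5]
finger_gap: -0.0
[[ 1.65000e-01 -9.64000e-01  2.09000e-01  3.00358e+02]
 [ 5.92000e-01  2.66000e-01  7.60000e-01  3.78913e+02]
 [-7.89000e-01 -2.00000e-03  6.15000e-01  4.81073e+02]
 [ 0.00000e+00  0.00000e+00  0.00000e+00  1.00000e+00]] [ 0.61  -0.407 -0.325  1.111  0.401 -0.578]
[-0.1148 -0.4072 -0.3561]
```

```bash
python3 -m creep '[{"claw":-1,"dx":-0.0164,"dy":-0.0582,"dz":-0.0509,"roll":0},{"claw":-1,"dx":-0.0164,"dy":-0.0582,"dz":-0.0509,"roll":0},{"claw":-1,"dx":-0.0164,"dy":-0.0582,"dz":-0.0509,"roll":0},{"claw":-1,"dx":-0.0164,"dy":-0.0582,"dz":-0.0509,"roll":0},{"claw":-1,"dx":-0.0164,"dy":-0.0582,"dz":-0.0509,"roll":0},{"claw":-1,"dx":-0.0164,"dy":-0.0582,"dz":-0.0509,"roll":0},{"claw":-1,"dx":-0.0164,"dy":-0.0582,"dz":-0.0509,"roll":0}]'; python3 st.py 440 -80 390
```

```text
time: 20.65
eef_pos: [420.0, 199.6, 430.2]
eef_rot: [0.715, -0.267, 0.349, 0.544]
contact_force: [0.4, -0.2, 0.0]
finger_gap: -0.3
[[ 1.66000e-01 -9.64000e-01  2.09000e-01  4.20043e+02]
 [ 5.92000e-01  2.67000e-01  7.61000e-01  1.99604e+02]
 [-7.89000e-01 -2.00000e-03  6.14000e-01  4.30192e+02]
 [ 0.00000e+00  0.00000e+00  0.00000e+00  1.00000e+00]] [-0.027 -0.209 -0.275  1.317  0.638 -1.267]
[-0.3259 -0.2344 -0.5831]
```

```bash
python3 -m creep '[{"claw":-1,"dx":-0.0407,"dy":-0.0293,"dz":-0.0729,"roll":0},{"claw":-1,"dx":-0.0407,"dy":-0.0293,"dz":-0.0729,"roll":0},{"claw":-1,"dx":-0.0407,"dy":-0.0293,"dz":-0.0729,"roll":0},{"claw":-1,"dx":-0.0407,"dy":-0.0293,"dz":-0.0729,"roll":0},{"claw":-1,"dx":-0.0407,"dy":-0.0293,"dz":-0.0729,"roll":0},{"claw":-1,"dx":-0.0407,"dy":-0.0293,"dz":-0.0729,"roll":0},{"claw":-1,"dx":-0.0407,"dy":-0.0293,"dz":-0.0729,"roll":0},{"claw":-1,"dx":-0.0407,"dy":-0.0293,"dz":-0.0729,"roll":0}]'; python3 st.py 504 -107 200;python3 - <<'E'
from h import *
import pickle
for n in ["scene","side","wrist"]:
    d=cam(n);cv2.imwrite(f"pics/{n}9.png",d["frame"][:,:,::-1]);pickle.dump(d,open(n+"9.pkl","wb"))
E
```

```text
time: 21.45
eef_pos: [439.5, -80.1, 389.7]
eef_rot: [0.715, -0.267, 0.349, 0.544]
contact_force: [0.9, -0.6, 0.1]
finger_gap: -0.1
[[ 1.65000e-01 -9.64000e-01  2.09000e-01  4.39549e+02]
 [ 5.91000e-01  2.67000e-01  7.61000e-01 -8.00850e+01]
 [-7.89000e-01 -2.00000e-03  6.14000e-01  3.89726e+02]
 [ 0.00000e+00  0.00000e+00  0.00000e+00  1.00000e+00]] [-0.649  0.131 -0.048  1.671  0.607 -2.039]
[ 0.3613 -0.1724 -0.3086]
```

View pics/wrist9.png

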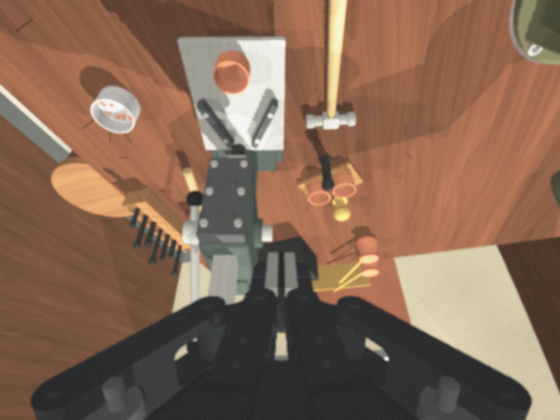

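View pics/scene9.png

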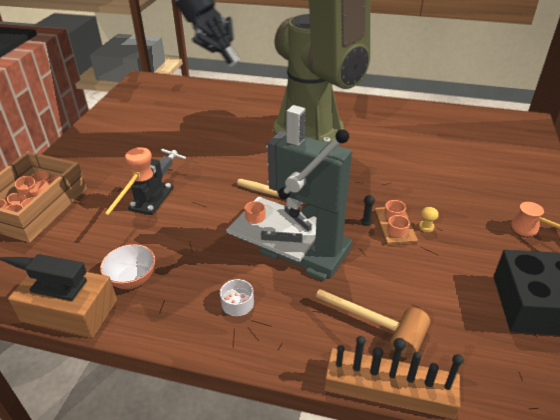

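```bash
python3 - <<'E'
from h import *
from fit import W
import pickle
d=pickle.load(open("wrist8.pkl","rb"))
P=atz(d,[(208.5,158.5),(354.5,160),(219,328),(340.5,328)],45);print(P.round(1))
m=[(-150,-75),(-150,75),(55,-75),(55,75)]
from scipy.optimize import least_squares
f=lambda p:(W(p,[(a,b,45) for a,b in m])-P)[:,:2].ravel()
q=least_squares(f,[556,77,1.3]);p=q.x;print(p,np.degrees(p[2]),q.fun.round(1))
c=atz(d,[(279.5,201)],77)[0];cc,s=np.cos(p[2]),np.sin(p[2]);dx,dy=c[:2]-p[:2];print("cup",c,"press",cc*dx+s*dy,-s*dx+cc*dy)
np.save("press2.npy",p)
d=pickle.load(open("wrist9.pkl","rb"));print(atz(d,[(179,38),(284.5,37)],45))
c=atz(d,[(232,73)],77)[0];dx,dy=c[:2]-p[:2];print("cup9",c,cc*dx+s*dy,-s*dx+cc*dy)
E
```

```text
[[587.  -87.8  45. ]
 [444.2 -46.8  45. ]
 [644.  110.   45. ]
 [500.3 149.8  45. ]]
[556.90529074  76.97779793   1.2926927 ] 74.0658356703725 [ 0.9 -0.  -0.5  0.1  0.1 -0.7 -0.5  0.6]
cup [527.00352557 -33.70125697  77.        ] press -114.6355305908053 -1.632139780369684
[[583.60578013 -90.3439397   45.        ]
 [443.29460554 -50.90180338  45.        ]]
cup9 [523.23892177 -37.75966428  77.        ] -119.57151150526809 0.8736543352690767
```

```bash
python3 -m creep '[{"claw":-1,"dx":0.072,"dy":-0.0345,"dz":-0.062,"roll":0},{"claw":-1,"dx":0.072,"dy":-0.0345,"dz":-0.062,"roll":0},{"claw":-1,"dx":0.072,"dy":-0.0345,"dz":-0.062,"roll":0},{"claw":-1,"dx":0.072,"dy":-0.0345,"dz":-0.062,"roll":0},{"claw":-1,"dx":0.072,"dy":-0.0345,"dz":-0.062,"roll":0},{"claw":-1,"dx":0,"dy":0,"dz":0,"roll":0}]'; python3 st.py 505 -109 62
```

```text
time: 22.2
eef_pos: [502.5, -104.2, 196.3]
eef_rot: [0.714, -0.264, 0.35, 0.546]
contact_force: [-1.0, 0.8, -0.2]
finger_gap: 0.2
[[ 1.59000e-01 -9.64000e-01  2.11000e-01  5.02471e+02]
 [ 5.94000e-01  2.65000e-01  7.60000e-01 -1.04175e+02]
 [-7.88000e-01  5.00000e-03  6.15000e-01  1.96317e+02]
 [ 0.00000e+00  0.00000e+00  0.00000e+00  1.00000e+00]] [-0.614  0.328 -0.24   1.265  0.615 -1.999]
[ 0.2586 -0.0109 -0.2143]
```

```bash
python3 -m creep '[{"claw":-1,"dx":0.0646,"dy":-0.0027,"dz":-0.0536,"roll":0},{"claw":-1,"dx":0.0646,"dy":-0.0027,"dz":-0.0536,"roll":0},{"claw":-1,"dx":0.0646,"dy":-0.0027,"dz":-0.0536,"roll":0},{"claw":-1,"dx":0.0646,"dy":-0.0027,"dz":-0.0536,"roll":0},{"claw":-1,"dx":0,"dy":0,"dz":0,"roll":0},{"claw":-1,"dx":0,"dy":0,"dz":0,"roll":0}]'; python3 st.py 511 -88 58;python3 - <<'E'
from h import *
import pickle
for n in ["scene","side","wrist"]:
    d=cam(n);pickle.dump(d,open(n+"10.pkl","wb"))
    im=d["frame"][:,:,::-1]
    if n=="wrist": cv2.imwrite(f"pics/{n}10.png",im)
    else:
        b=(200,120,160,120);c=im[b[1]:b[1]+b[3],b[0]:b[0]+b[2]];cv2.imwrite(f"pics/{n}10.png",cv2.resize(c,None,fx=5,fy=5,interpolation=cv2.INTER_CUBIC))
E
```

```text
time: 22.8
eef_pos: [507.4, -110.9, 67.9]
eef_rot: [0.715, -0.266, 0.349, 0.544]
contact_force: [0.4, -1.5, 0.7]
finger_gap: 0.1
[[ 1.65000e-01 -9.64000e-01  2.09000e-01  5.07445e+02]
 [ 5.92000e-01  2.66000e-01  7.61000e-01 -1.10925e+02]
 [-7.89000e-01 -2.00000e-03  6.15000e-01  6.78520e+01]
 [ 0.00000e+00  0.00000e+00  0.00000e+00  1.00000e+00]] [-0.62   0.463 -0.369  0.999  0.616 -2.005]
[0.0548 0.0067 0.0303]
```

View pics/wrist10.png

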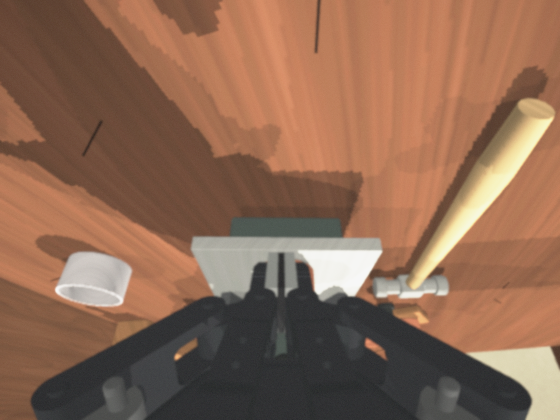

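View pics/scene10.png

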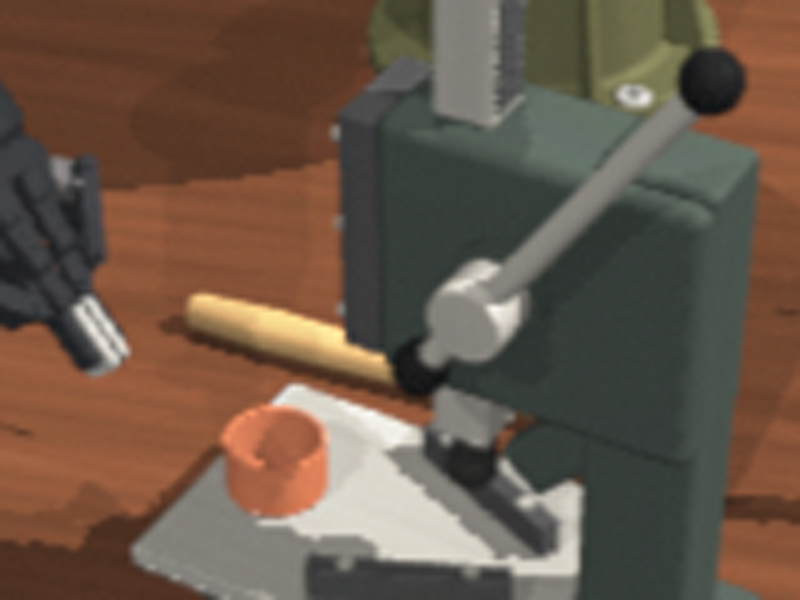

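View pics/side10.png

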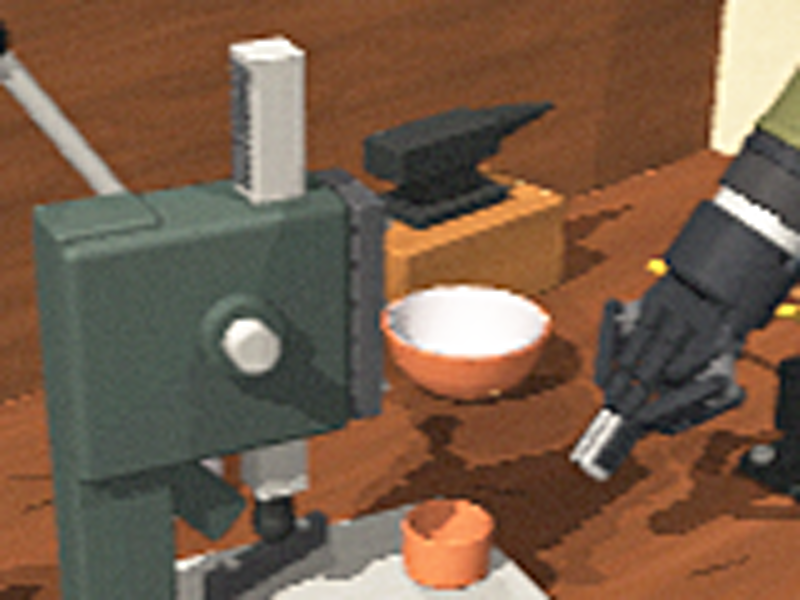

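```bash
python3 -m creep '[{"claw":-1,"dx":0.036,"dy":0.0055,"dz":0.026,"roll":0},{"claw":-1,"dx":0.036,"dy":0,"dz":0.026,"roll":0},{"claw":-1,"dx":0,"dy":0,"dz":0,"roll":0},{"claw":-1,"dx":0,"dy":0,"dz":0,"roll":0}]'; cat > ps.py <<'E'
from h import *
import sys
p=np.load("press2.npy");T=pose();c,s=np.cos(p[2]),np.sin(p[2]);d=T[:2,3]-p[:2]
print("press xyz",round(c*d[0]+s*d[1],1),round(-s*d[0]+c*d[1],1),round(T[2,3],1),"F",r.observe()["contact_force"].round(1),"tilt",round(np.degrees(np.arccos(-T[2,0])),1))
if len(sys.argv)>1:
    k=sys.argv[1]
    for n in ["scene","side","wrist"]:
        im=cam(n)["frame"][:,:,::-1]
        if n!="wrist":
            b=(200,160,130,100) if n=="scene" else (210,180,130,100);im=cv2.resize(im[b[1]:b[1]+b[3],b[0]:b[0]+b[2]],None,fx=6,fy=6,interpolation=cv2.INTER_CUBIC)
        cv2.imwrite(f"pics/{n}{k}.png",im)
E
python3 ps.py 11
```

```text
time: 23.35
eef_pos: [514.7, -78.2, 57.1]
eef_rot: [0.715, -0.267, 0.349, 0.544]
contact_force: [0.0, 0.6, -0.9]
finger_gap: -0.1
press xyz -160.8 -2.0 57.1 F [ 0.   0.6 -0.9] tilt 37.8
```

View pics/scene11.png

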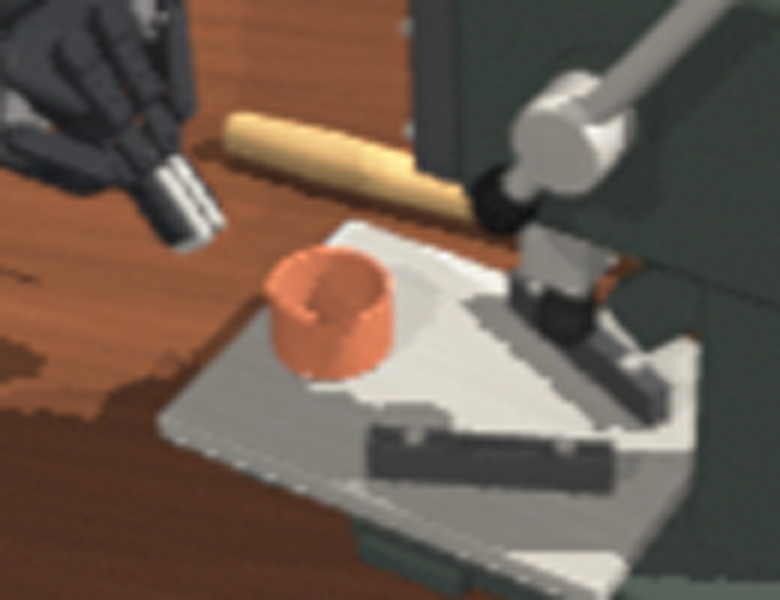

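View pics/side11.png

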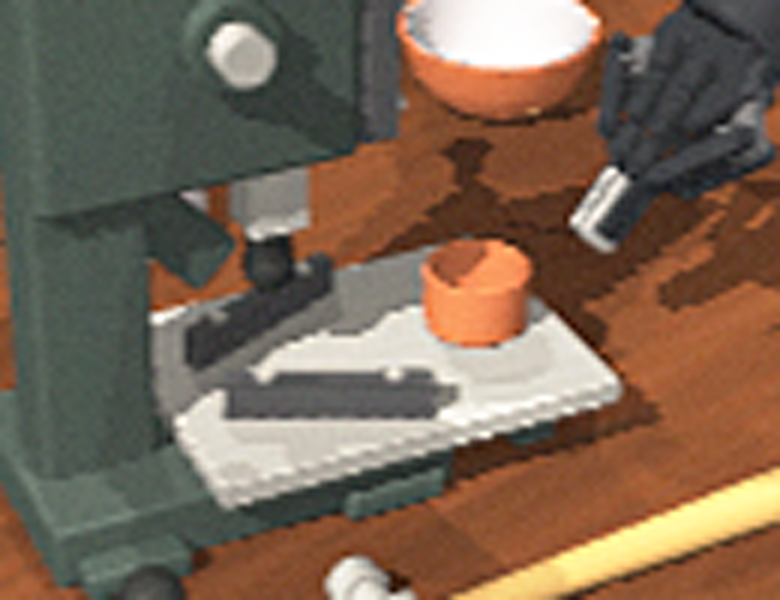

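```bash
python3 -m creep '[{"claw":-1,"dx":0.0077,"dy":0,"dz":0.0099,"roll":0},{"claw":-1,"dx":0.0077,"dy":0,"dz":0.0099,"roll":0},{"claw":-1,"dx":0.0077,"dy":0,"dz":0.0099,"roll":0},{"claw":-1,"dx":0.0077,"dy":0,"dz":0.0099,"roll":0},{"claw":-1,"dx":0.0077,"dy":0,"dz":0.0099,"roll":0},{"claw":-1,"dx":0.0077,"dy":0,"dz":0.0099,"roll":0}]'; python3 ps.py 12
```

```text
time: 24.1
eef_pos: [522.2, -48.3, 55.8]
eef_rot: [0.715, -0.266, 0.349, 0.544]
contact_force: [-0.2, 0.2, -0.9]
finger_gap: -0.3
press xyz -130.0 -1.0 55.8 F [-0.2  0.2 -0.9] tilt 37.9
```

View pics/scene12.png

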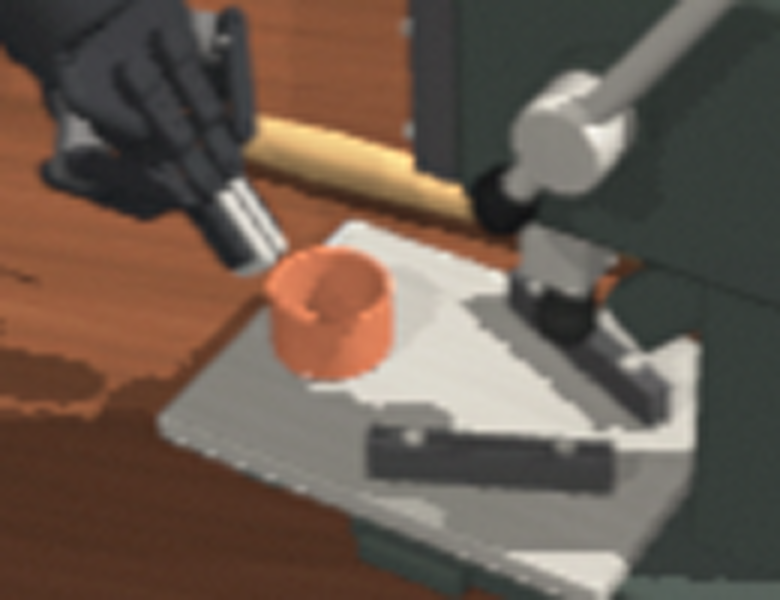

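View pics/side12.png

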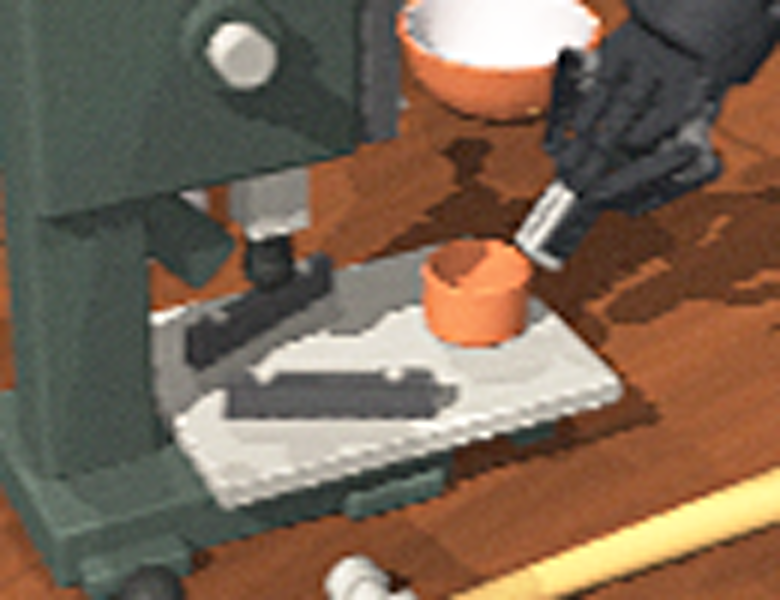

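View pics/wrist12.png

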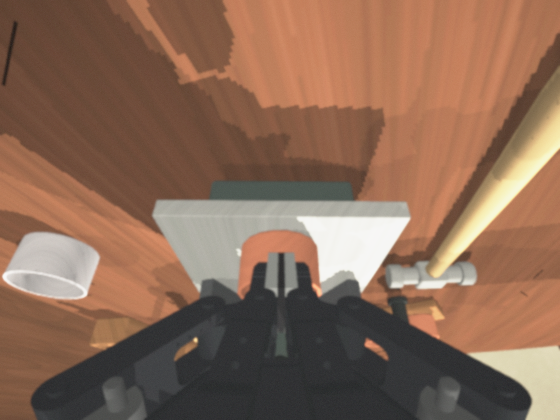

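```bash
python3 - <<'E'
from h import *
T=pose()
P=[T[:3,3],T[:3,3]+11*T[:3,2],T[:3,3]-11*T[:3,2],T[:3,3]-30*T[:3,0]]
for n,b in [("scene",(200,160)),("side",(210,180))]:
    d=cam(n);uv=((proj(d,P)-b+.5)*6).round(0);print(n,uv.tolist())
    im=cv2.imread(f"pics/{n}12.png")
    for u in uv: cv2.circle(im,tuple(int(v) for v in u),3,(255,0,255),-1)
    cv2.imwrite(f"pics/{n}12m.png",im)
E
```

```text
scene [[298.0, 311.0], [315.0, 305.0], [282.0, 317.0], [258.0, 255.0]]
side [[513.0, 295.0], [498.0, 287.0], [528.0, 302.0], [547.0, 246.0]]
```

View pics/side12m.png

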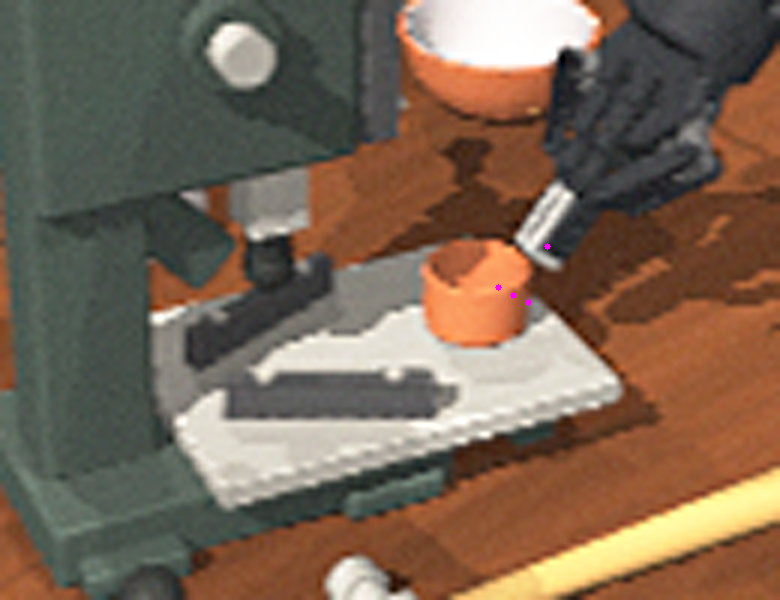

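View pics/scene12m.png

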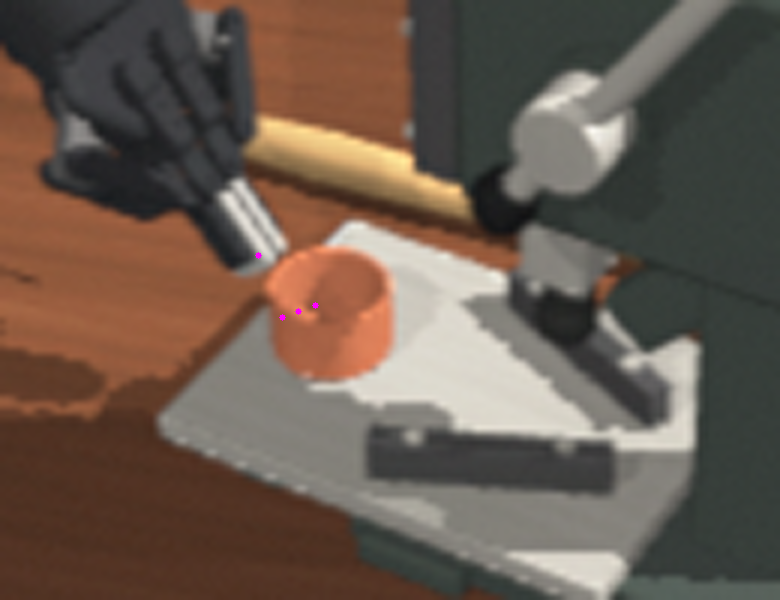

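```bash
python3 - <<'E'
from h import *
import pickle
S=pickle.load(open("scene.pkl","rb"));Q=pickle.load(open("side.pkl","rb"))
T=pose();p=np.load("press2.npy");c,s=np.cos(p[2]),np.sin(p[2])
def tri(a,b):
    o1,v1=ray(S,[(200+a[0]/6-.5,160+a[1]/6-.5)]);o2,v2=ray(Q,[(210+b[0]/6-.5,180+b[1]/6-.5)])
    A=np.array([v1[0],-v2[0]]).T;t=np.linalg.lstsq(A,o2-o1,rcond=None)[0];X=(o1+v1[0]*t[0]+o2+v2[0]*t[1])/2
    d=X[:2]-p[:2];print(X.round(1),"tool",(T[:3,:3].T@(X-T[:3,3])).round(1),"press",(c*d[0]+s*d[1]).round(1),(-s*d[0]+c*d[1]).round(1))
tri((250,273),(553,266)) # lower rear tip corner
tri((287,248),(518,240)) # front tip corner
E
```

```text
[516.  -70.5  67. ] tool [-22.6   0.1 -10.9] press -153.1 -1.1
[521.4 -51.   87.8] tool [-26.6   0.1  17.9] press -132.8 -1.0
```

```bash
python3 -m creep '[{"claw":-1,"dx":-0.0184,"dy":0,"dz":-0.0237,"roll":0},{"claw":-1,"dx":0.0111,"dy":0,"dz":-0.0087,"roll":0},{"claw":-1,"dx":0.0111,"dy":0,"dz":-0.0087,"roll":0},{"claw":-1,"dx":0.0111,"dy":0,"dz":-0.0087,"roll":0},{"claw":-1,"dx":0,"dy":0,"dz":0,"roll":0},{"claw":-1,"dx":0,"dy":0,"dz":0,"roll":0}]'; python3 ps.py 13
```

```text
time: 24.95
eef_pos: [518.6, -60.3, 38.6]
eef_rot: [0.715, -0.266, 0.349, 0.544]
contact_force: [0.1, 0.5, 0.6]
finger_gap: -0.2
press xyz -142.5 -0.9 38.6 F [0.1 0.5 0.6] tilt 37.9
```

View pics/scene13.png

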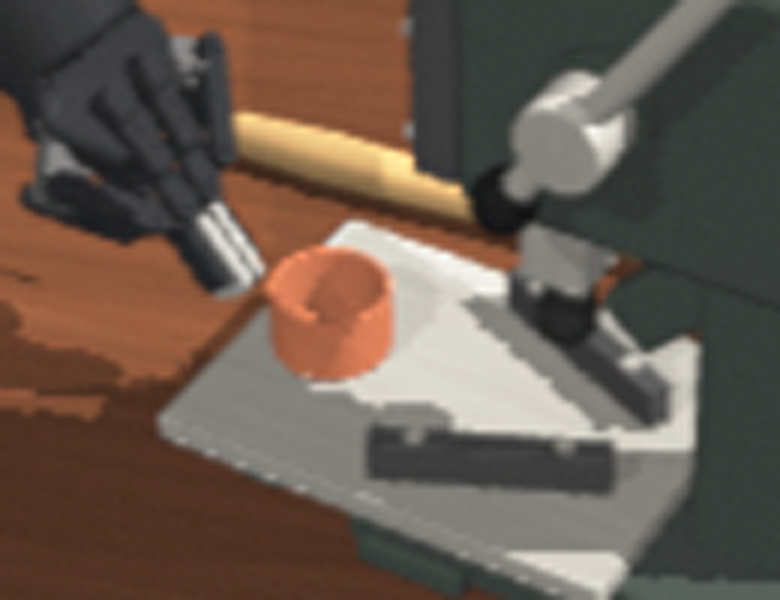

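View pics/side13.png

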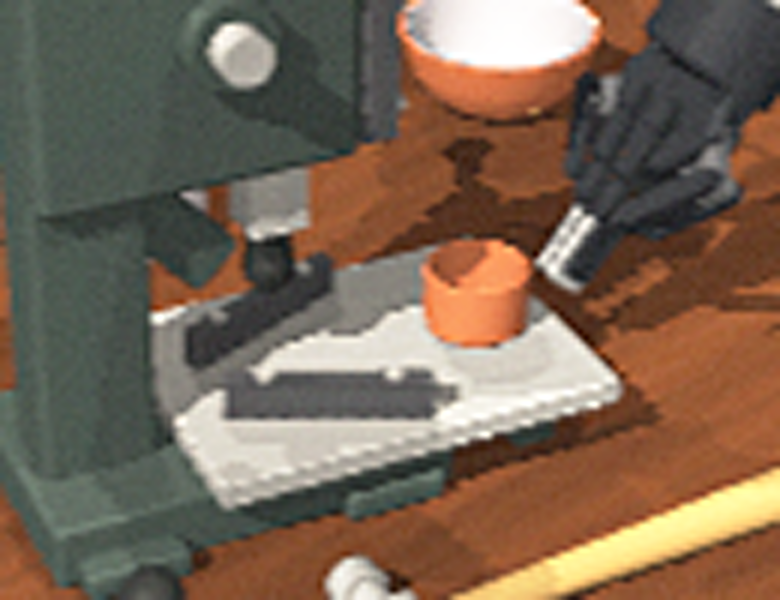

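```bash
python3 -m creep '[{"claw":-1,"dx":0.0092,"dy":0,"dz":0.0119,"roll":0},{"claw":-1,"dx":0.0092,"dy":0,"dz":0.0119,"roll":0},{"claw":-1,"dx":0.0092,"dy":0,"dz":0.0119,"roll":0},{"claw":-1,"dx":0.0092,"dy":0,"dz":0.0119,"roll":0},{"claw":-1,"dx":0.0092,"dy":0,"dz":0.0119,"roll":0}]'; python3 ps.py 14
```

```text
time: 25.6
eef_pos: [527.1, -30.9, 39.0]
eef_rot: [0.715, -0.267, 0.349, 0.544]
contact_force: [0.3, -0.5, 0.3]
finger_gap: -0.2
press xyz -111.9 -0.9 39.0 F [ 0.3 -0.5  0.3] tilt 37.9
```

View pics/scene14.png

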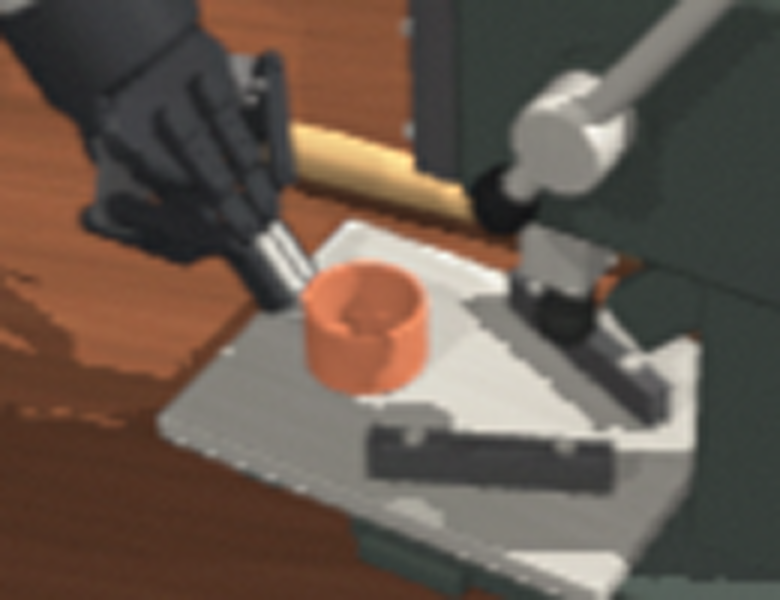

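View pics/side14.png

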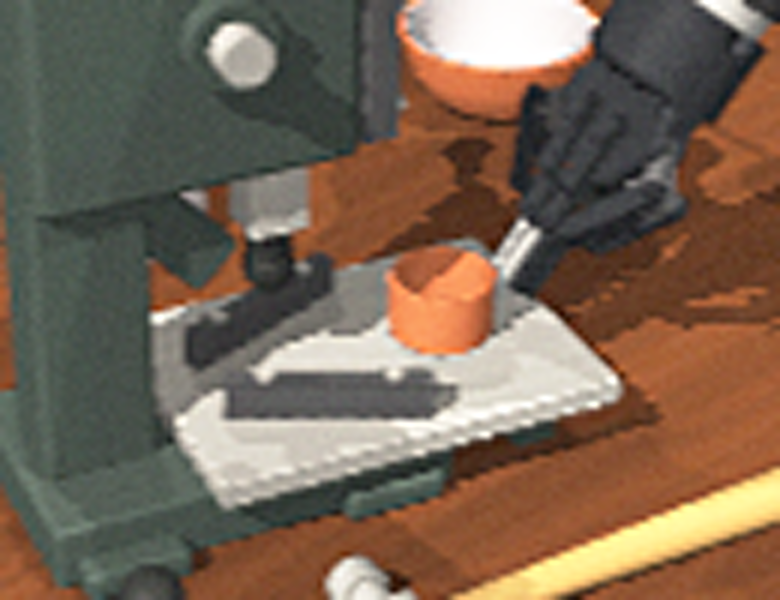

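```bash
python3 -m creep '[{"claw":-1,"dx":0.0092,"dy":0,"dz":0.0119,"roll":0},{"claw":-1,"dx":0.0092,"dy":0,"dz":0.0119,"roll":0},{"claw":-1,"dx":0.0092,"dy":0,"dz":0.0119,"roll":0},{"claw":-1,"dx":0.0092,"dy":0,"dz":0.0119,"roll":0},{"claw":-1,"dx":0.0092,"dy":0,"dz":0.0119,"roll":0},{"claw":-1,"dx":0.0092,"dy":0,"dz":0.0119,"roll":0},{"claw":-1,"dx":0.0092,"dy":0,"dz":0.0119,"roll":0},{"claw":-1,"dx":0.0092,"dy":0,"dz":0.0119,"roll":0}]'; python3 ps.py 15
```

```text
time: 26.55
eef_pos: [539.8, 15.4, 39.1]
eef_rot: [0.715, -0.266, 0.349, 0.544]
contact_force: [-0.0, 0.5, -0.5]
finger_gap: -0.1
press xyz -63.9 -0.5 39.1 F [-0.   0.5 -0.5] tilt 37.9
```

View pics/scene15.png

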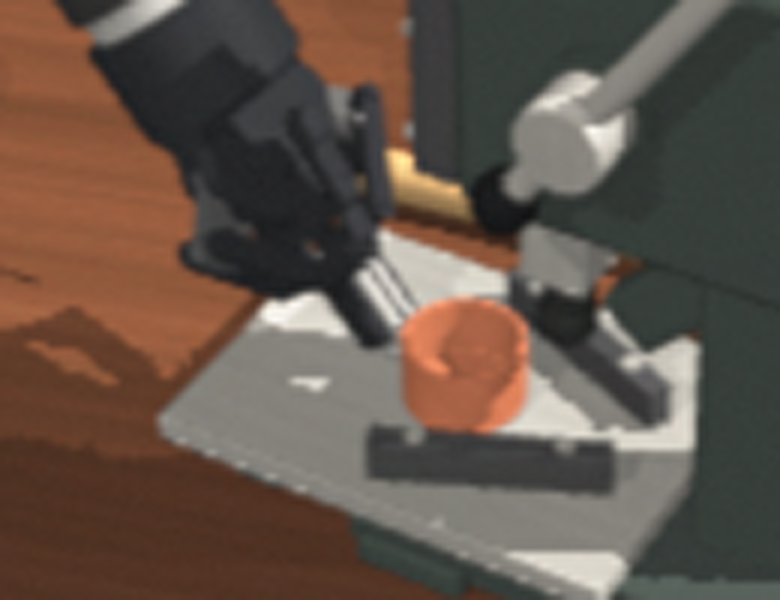

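View pics/side15.png

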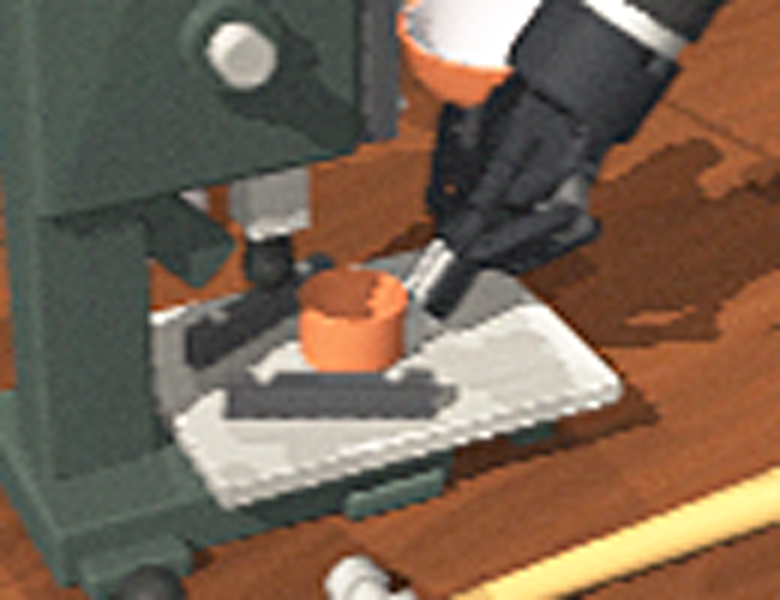

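```bash
python3 -m creep '[{"claw":-1,"dx":0.0092,"dy":0,"dz":0.0119,"roll":0},{"claw":-1,"dx":0.0092,"dy":0,"dz":0.0119,"roll":0},{"claw":-1,"dx":0.0092,"dy":0,"dz":0.0119,"roll":0},{"claw":-1,"dx":0.0092,"dy":0,"dz":0.0119,"roll":0},{"claw":-1,"dx":0.0092,"dy":0,"dz":0.0119,"roll":0}]'; python3 ps.py 16
```

```text
time: 27.2
eef_pos: [547.8, 44.4, 39.2]
eef_rot: [0.715, -0.266, 0.349, 0.544]
contact_force: [-0.3, -1.7, -0.8]
finger_gap: -0.0
press xyz -33.8 -0.2 39.2 F [-0.3 -1.7 -0.8] tilt 37.9
```

View pics/scene16.png

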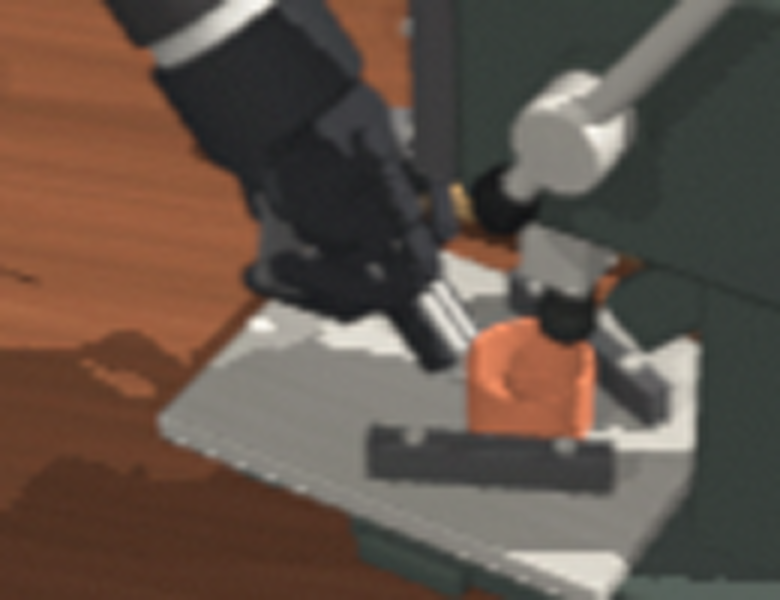

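View pics/side16.png

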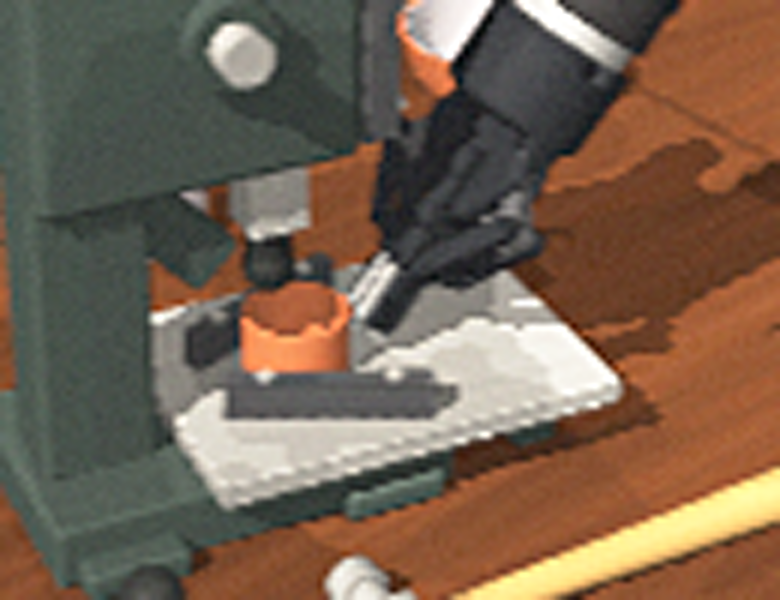

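```bash
python3 -m creep '[{"claw":-1,"dx":0.0046,"dy":0,"dz":0.006,"roll":0},{"claw":-1,"dx":0.0046,"dy":0,"dz":0.006,"roll":0},{"claw":-1,"dx":0,"dy":0,"dz":0,"roll":0}]';python3 -m creep '[{"claw":-1,"dx":0.0031,"dy":0,"dz":0.004,"roll":0},{"claw":-1,"dx":0,"dy":0,"dz":0,"roll":0}]';python3 -m creep '[{"claw":-1,"dx":0.0031,"dy":0,"dz":0.004,"roll":0},{"claw":-1,"dx":0,"dy":0,"dz":0,"roll":0}]'; python3 ps.py 17
```

```text
time: 27.65
eef_pos: [549.4, 50.0, 39.3]
eef_rot: [0.715, -0.266, 0.349, 0.544]
contact_force: [-0.3, -0.1, -0.4]
finger_gap: 0.1
time: 27.85
eef_pos: [549.9, 51.8, 39.3]
eef_rot: [0.715, -0.266, 0.349, 0.544]
contact_force: [0.5, 0.8, 0.6]
finger_gap: -0.0
time: 28.05
eef_pos: [550.5, 53.7, 39.3]
eef_rot: [0.715, -0.266, 0.349, 0.544]
contact_force: [0.8, -0.2, -0.3]
finger_gap: 0.1
press xyz -24.1 -0.2 39.3 F [ 0.8 -0.2 -0.3] tilt 37.9
```

View pics/scene17.png

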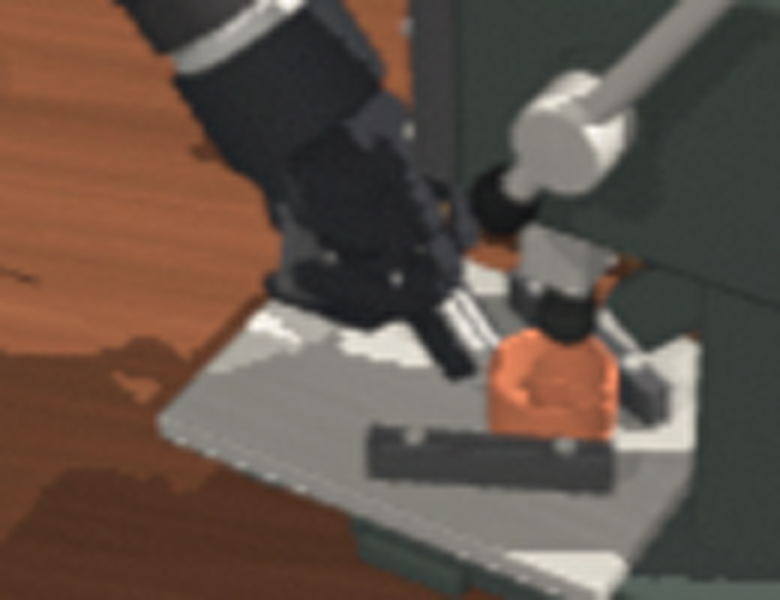

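View pics/side17.png

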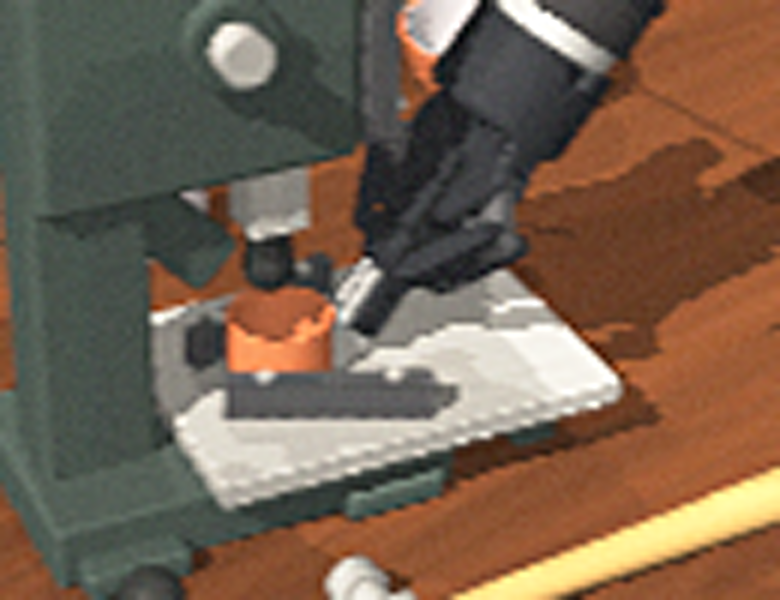

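```bash
for i in 1; do python3 -m creep '[{"claw":-1,"dx":0.0031,"dy":0,"dz":0.004,"roll":0},{"claw":-1,"dx":0,"dy":0,"dz":0,"roll":0}]'; done; python3 -m creep '[{"claw":-1,"dx":0.0023,"dy":0,"dz":0.003,"roll":0},{"claw":-1,"dx":0,"dy":0,"dz":0,"roll":0}]'; python3 ps.py
```

```text
time: 28.4
eef_pos: [550.9, 55.6, 39.2]
eef_rot: [0.715, -0.266, 0.349, 0.544]
contact_force: [-0.9, -0.9, 1.1]
finger_gap: -0.0
time: 28.6
eef_pos: [551.2, 57.1, 39.2]
eef_rot: [0.715, -0.266, 0.349, 0.544]
contact_force: [-0.8, -0.7, -0.0]
finger_gap: -0.2
press xyz -20.6 0.0 39.2 F [-0.8 -0.7 -0. ] tilt 37.9
```

```bash
python3 -m creep '[{"claw":-1,"dx":0.0016,"dy":0,"dz":0.002,"roll":0},{"claw":-1,"dx":0,"dy":0,"dz":0,"roll":0}]'; python3 -m creep '[{"claw":-1,"dx":0.0016,"dy":0,"dz":0.002,"roll":0},{"claw":-1,"dx":0,"dy":0,"dz":0,"roll":0}]'; python3 ps.py 18
```

```text
time: 28.8
eef_pos: [551.4, 58.1, 39.2]
eef_rot: [0.715, -0.266, 0.349, 0.544]
contact_force: [-1.3, -1.1, -0.0]
finger_gap: -0.3
time: 29.0
eef_pos: [551.8, 59.1, 39.2]
eef_rot: [0.715, -0.266, 0.349, 0.544]
contact_force: [-2.1, -1.1, 0.3]
finger_gap: 0.2
press xyz -18.6 0.0 39.2 F [-2.1 -1.1  0.3] tilt 37.9
```

View pics/scene18.png

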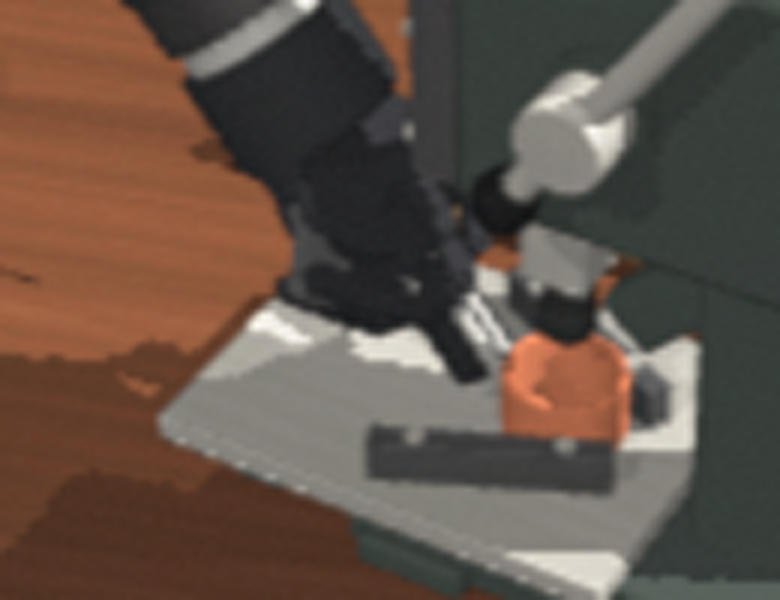

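View pics/side18.png

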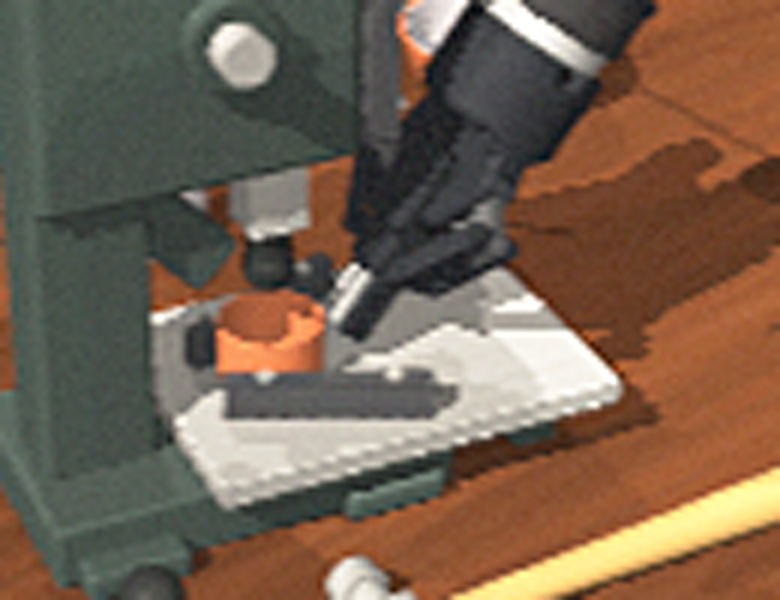

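```bash
python3 -m creep '[{"claw":-1,"dx":0.0016,"dy":0,"dz":0.002,"roll":0},{"claw":-1,"dx":0,"dy":0,"dz":0,"roll":0}]'; python3 -m creep '[{"claw":-1,"dx":0.0016,"dy":0,"dz":0.002,"roll":0},{"claw":-1,"dx":0,"dy":0,"dz":0,"roll":0}]'; python3 ps.py 19; cat > ov.py <<'E'
from h import *
from fit import W
import sys
k=sys.argv[1];t=np.linspace(0,2*np.pi,60)
for f,col in [("press.npy",(255,0,255)),("press2.npy",(255,255,0))]:
    p=np.load(f)
    for n,b in [("scene",(200,160)),("side",(210,180))]:
        d=cam(n);fn=f"pics/{n}{k}.png" if f=="press.npy" else f"pics/{n}{k}o.png";im=cv2.imread(fn)
        for uv in ((proj(d,W(p,np.c_[26*np.cos(t),26*np.sin(t),0*t+77]))-b+.5)*6): cv2.circle(im,tuple(int(v) for v in uv),1,col,-1)
        cv2.imwrite(f"pics/{n}{k}o.png",im)
E
python3 ov.py 19
```

```text
time: 29.35
eef_pos: [552.1, 59.8, 39.2]
eef_rot: [0.715, -0.267, 0.349, 0.544]
contact_force: [-1.7, -2.3, 0.5]
finger_gap: 0.1
time: 29.55
eef_pos: [552.4, 60.2, 39.1]
eef_rot: [0.715, -0.267, 0.35, 0.543]
contact_force: [-3.6, -6.5, 2.9]
finger_gap: 0.1
press xyz -17.4 -0.2 39.1 F [-3.6 -6.5  2.9] tilt 37.8
```

View pics/scene19o.png

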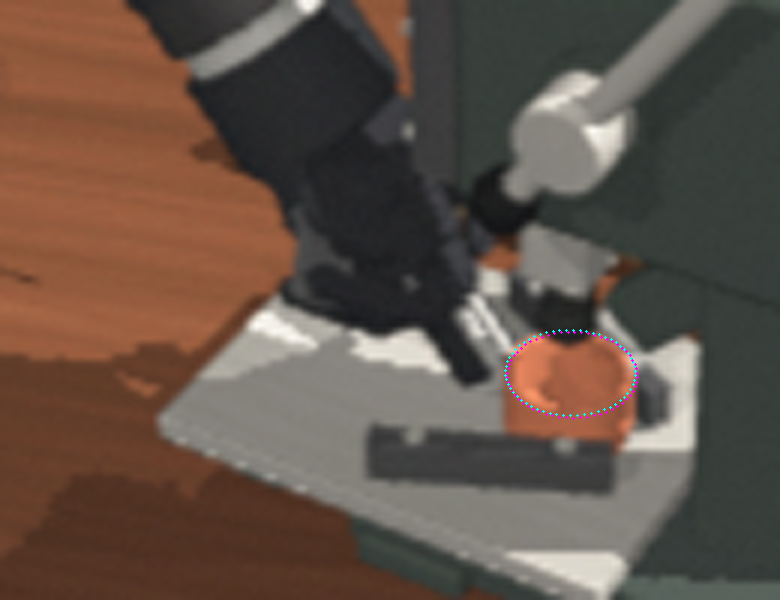

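View pics/side19o.png

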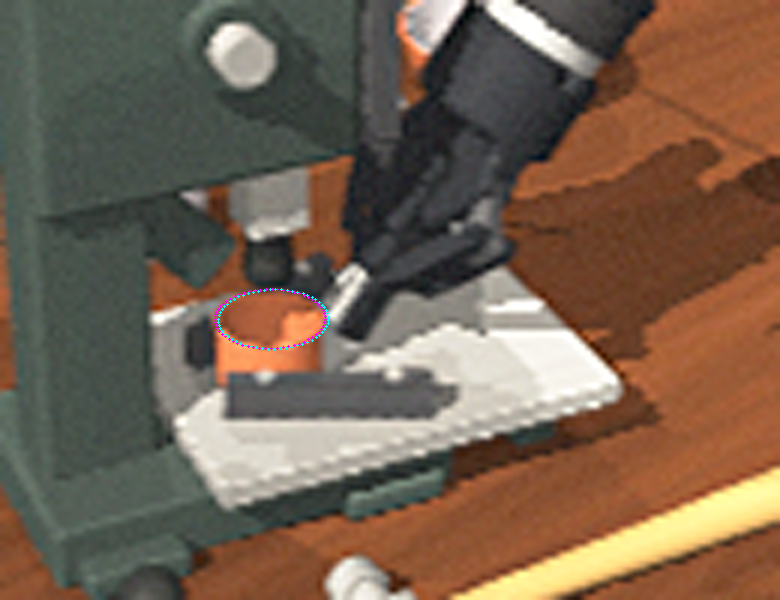

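```bash
python3 -m creep '[{"claw":-1,"dx":0.0012,"dy":0,"dz":0.0016,"roll":0},{"claw":-1,"dx":0,"dy":0,"dz":0,"roll":0},{"claw":-1,"dx":0,"dy":0,"dz":0,"roll":0}]'; python3 ps.py 20
```

```text
time: 30.2
eef_pos: [552.5, 60.3, 39.0]
eef_rot: [0.715, -0.267, 0.35, 0.543]
contact_force: [-6.4, -9.4, 5.4]
finger_gap: -0.2
press xyz -17.2 -0.3 39.0 F [-6.4 -9.4  5.4] tilt 37.7
```

View pics/side20.png

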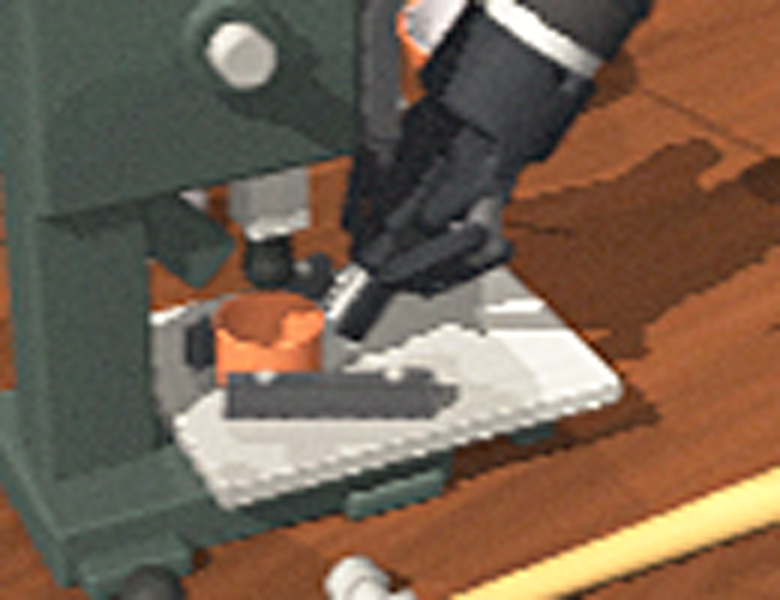

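View pics/wrist20.png

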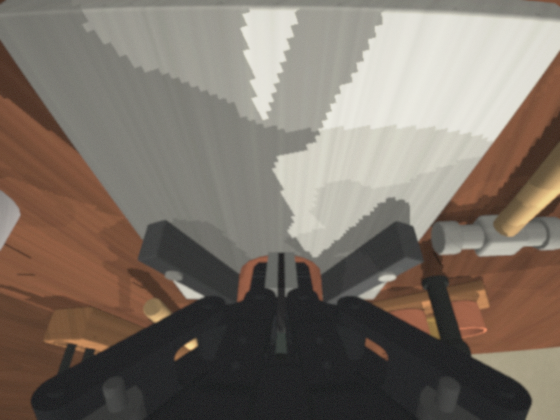

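```bash
python3 -m creep '[{"claw":-1,"dx":-0.0046,"dy":0,"dz":-0.006,"roll":0},{"claw":-1,"dx":-0.0154,"dy":0,"dz":-0.0197,"roll":0},{"claw":-1,"dx":-0.031,"dy":0,"dz":-0.039,"roll":0},{"claw":-1,"dx":-0.046,"dy":0,"dz":-0.059,"roll":0},{"claw":-1,"dx":-0.046,"dy":0,"dz":-0.059,"roll":0},{"claw":-1,"dx":-0.046,"dy":0,"dz":-0.059,"roll":0},{"claw":-1,"dx":-0.046,"dy":0,"dz":-0.03,"roll":0},{"claw":-1,"dx":0,"dy":0,"dz":0,"roll":0}]'; python3 ps.py 21; python3 ov.py 21
```

```text
time: 31.15
eef_pos: [515.3, -79.5, 47.2]
eef_rot: [0.716, -0.266, 0.349, 0.542]
contact_force: [0.1, -0.6, -0.2]
finger_gap: -0.3
press xyz -161.9 -3.0 47.2 F [ 0.1 -0.6 -0.2] tilt 37.9
```

View pics/scene21o.png

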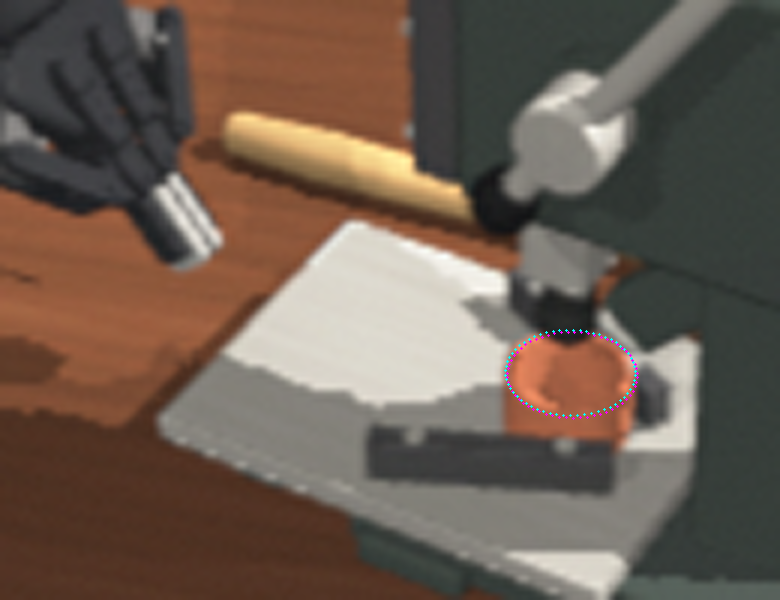

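View pics/side21o.png

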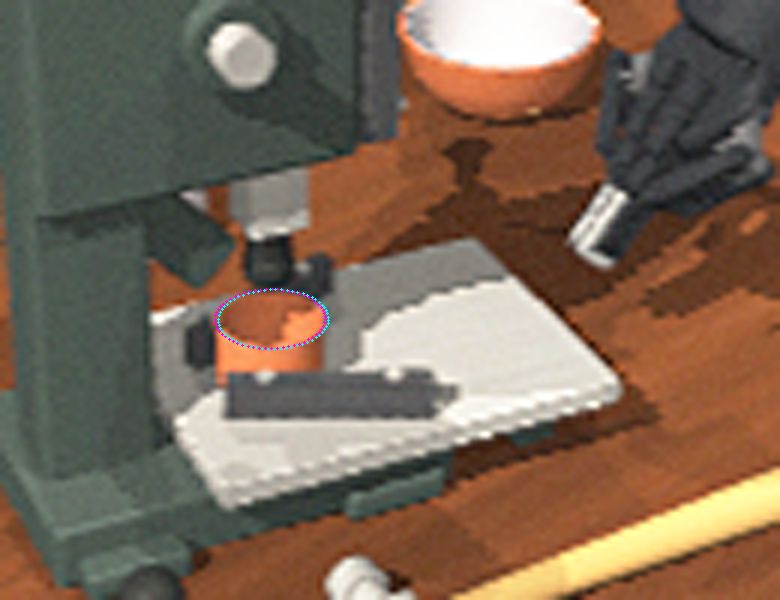

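View pics/wrist21.png

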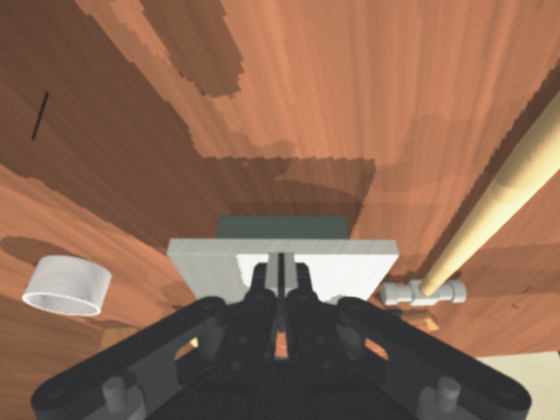

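```bash
python3 -m creep '[{"claw":-1,"dx":-0.09,"dy":0,"dz":0.03,"roll":0},{"claw":-1,"dx":-0.09,"dy":0,"dz":0.03,"roll":0},{"claw":-1,"dx":-0.09,"dy":0,"dz":0.03,"roll":0},{"claw":-1,"dx":0,"dy":0,"dz":0,"roll":0},{"claw":-1,"dx":0,"dy":0,"dz":0,"roll":0},{"claw":-1,"dx":0,"dy":0,"dz":0,"roll":0}]'; python3 - <<'E'
from h import *
import pickle
print(r.observe()["joint_vel"].round(3))
for n in ["scene","side"]:
    d=cam(n);cv2.imwrite(f"pics/{n}22.png",d["frame"][:,:,::-1])
    a=pickle.load(open(n+".pkl","rb"))["frame"].astype(int)
    df=(np.abs(a-d["frame"]).max(2)>45).astype(np.uint8)*255
    cv2.imwrite(f"pics/{n}diff.png",np.hstack([df])) 
E
```

```text
time: 32.1
eef_pos: [503.7, -112.1, 153.0]
eef_rot: [0.715, -0.266, 0.349, 0.545]
contact_force: [0.0, -0.7, 0.2]
finger_gap: -0.5
[ 0.     0.008 -0.009  0.002 -0.    -0.002]
```

View pics/scene22.png

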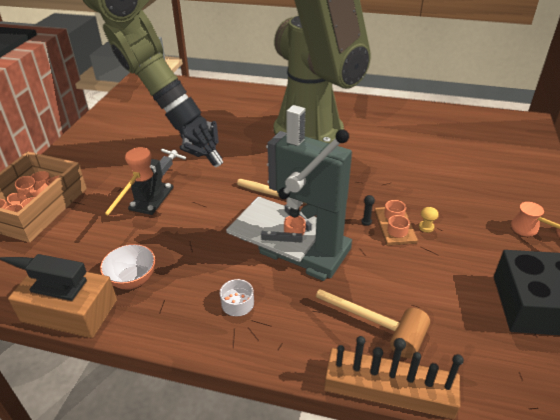

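View pics/scenediff.png

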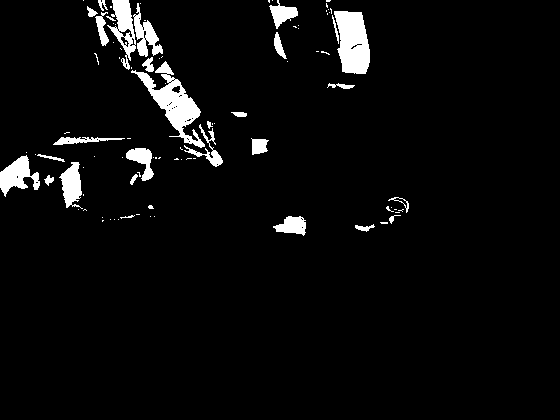

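View pics/sidediff.png

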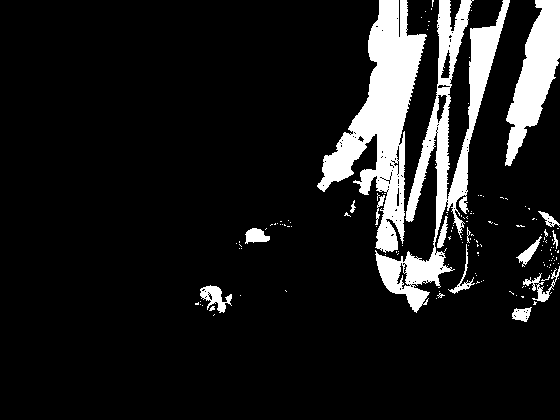

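```bash
python3 -c "
from bench import finish_job
print(finish_job())"
```

```text
the job is handed in; nothing more can be done
None
```

The cup is on the bed plate, pushed home against the V gauge, and the job was handed in at about 32 s, well under the 69 s limit. It reported no verdict.

**What I did**
- I gripped the top cup across the pile's axis and lifted it straight up.
- I stood it upright on the bed plate, about 113 mm in front of the seat, and let go.
- The moves have no command to tilt the gripper. I got a lean of about 38° by raising the arm until its wrist joints reached their limits, and the lean stayed for the rest of the job.
- I pushed the cup in from behind with the shut fingers until it stopped firmly at about 13 N, then backed off and lifted clear.

**Last checks**
- **Seat:** after I backed off, the cup's rim matched the rim predicted at the seat to about 1 mm in both fixed cameras. It was upright and looked centred between the bars.
- **Everything else:** comparing the fixed-camera pictures from before and after shows changes only at the arm, the moved cup and shadows. One lower cup shows no change. The other was partly hidden by the top cup at first, so it could not be compared fully.
- **Robot:** it was touching nothing (force under 1 N) and standing still.

**What disagreed**
- **Fingertips:** the pictures put the shut fingertips about 22 mm behind the reported TCP. I lowered the push by about 17 mm to allow for that.
- **Press position:** the cameras disagreed by 2 to 5 mm on where the press stands.
- **Sideways force:** about 3.6 N of the final push was sideways, so the two bars may not have been loaded equally.

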